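Mount the lap wheel on the bench lap

ROBOT

A 6-joint arm with a two-finger parallel gripper is mounted at the origin on a cart in front of the work surface, level with it; the furniture and walls round the work are solid. World frame = base frame: x ahead of the robot, y to its left, z up, the work surface at z = 0. Lengths are in m, angles in degrees, forces in N, time in s.
With the tool pointing down it reaches from about 0.35 to 0.95 m from the base axis. Payload 17.4 kg.
Tool frame: the origin (TCP) lies at the very end of the fingers, on their centre line; the grasp point (between the pads) lies 19 mm behind it; z points along the fingers, y is the direction in which the jaws open and shut (so a half turn about z gives the same grasp; the last joint's range is limited). The gripper opens to 93 mm and grips with 3 to 60 N. Pads are 15 mm wide; open, the fingers measure 128 mm over their backs; the gripper's body (75 mm by 188 mm) begins 65 mm behind the grasp point.
Start: joints at [64.183, 6.646, 82.598, -0, 90.757, -2.166], TCP at [0.271, 0.618, 0.219] pointing down, gripper open.
Joint ranges: [-162.19, 162.19], [-47.58, 125.68], [4.15, 143.07], [-65.23, 245.23], [0.69, 171.88], [-170.13, 170.13]. Speed limits (degrees/s): [108.29, 108.29, 127.2, 180, 180, 180].

INTERFACE

Orientations are given as [roll, pitch, yaw] about the fixed x, y, z axes, in that order (R = Rz(yaw) Ry(pitch) Rx(roll)).
In Python, from bench import r gives the robot as it stands.
- The arm moves only by the tool apply_moves, never from a script. Its argument "rows" is a list of rows, each a list of 6 numbers: the shift along the tool's x, y, z each as a share of 150 mm, from -1 to 1, then the turn, a rotation vector about the tool's x, y, z each as a share of 45 degrees, from -1 to 1. A call has 1 to 10 rows; each row is the pose to reach, as a shift and turn from the pose commanded when the call began, along the tool's axes at that moment; what a row does not reach only later rows make up. A row lasts 1/10 s, in which the tool goes at most 50 mm and 8.59 degrees, less where a joint would pass 70% of its speed; a pose out of reach is approached as far as the arm can. A call with a number of a shift or a turn outside -1 to 1 is refused whole. A call with a gripper value outside its range is refused whole. "fingers" is the opening, from 0 (shut) to 1 (fully open), set as the call begins (left out, the last holds). The fingers move at their own pace and stop on an object; "newtons" is the grip in N (left out, the last holds). Time passes only in rows, so rows that repeat a pose let the fingers close. It gives the time, the measured TCP pose, the force and the opening at its end, in the units of the state.
- r.read_state(): the state, without advancing time (a new reading comes with each control period).
- r.grab_frame(name): name is "scene" or "top" or "wrist"; returns a dict with "frame" (480x640x3 uint8, red, green, blue), "fx", "fy", "cx", "cy" (pixels), "k1" (the pictures are not rectified: a ray, as slopes to the right and down, at radius r is drawn at 1 + k1 r^2 times it, then the intrinsics apply), "rvec" (rotation vector, rad) and "tvec" (3), from world to camera coordinates, as OpenCV has them. Camera axes: x right, y down, z forward; pixel columns grow to the right and rows downward; lengths in m; the calibration is good to about 2 mm. A picture is of the moment at which its call begins. There is no depth.
- r.job_done(): hands the job in, once; it reports no verdict.
The state is a dict: "clock": time; "joint_positions": joint angles; "dq": joint speeds; "joint_efforts": joint torques, N m; "ee_pos": TCP position; "eef_rot": TCP orientation; "contact_force": force on the tool from outside, world axes, zero at the start; "wrist_torque": the same for the moment, N m; "width": opening from 0.0 (shut) to 1.0 (fully open).
Only numpy, scipy, OpenCV 4.12 (cv2) and the standard library are available. Lean on these libraries where they do the work, as an engineer would, in place of code of your own. Each camera call takes 0.05 s, during which the arm holds its last target.

TASK

Get the bench lap ready for polishing: put the wide lap wheel on the machine's upright spindle first, hub upwards, then the plain spacer ring on top of it, and last the knobbed clamp cap, knob upwards. Lower each part down the spindle until it sits flat on what is below it, rather than letting it drop, and let go of it before fetching the next. Leave the pliers and the dark tin where they lie.

Things in the scene. Friction and masses are not known exactly. Their poses are not given: they have to be found in the camera images.
- lap_machine: The bench lap, a low grey motor housing 130 x 160 mm (x by y) with its top 47 mm above the bench, a steel platen 72 mm across on top and an upright spindle in its middle; fixed to the bench. Origin: centre of its underside, on the bench under the spindle; z up, its front (switch, vents) faces its own -x.
- spindle_seat (a point): Centre of the platen's top face, on the spindle's axis, 56 mm above the bench: the face the wheel sits on. z up along the spindle. The spindle is a plain steel post 14 mm in diameter that stands 72 mm above this point; its last 10 mm taper to 6 mm.
- spindle_tip (a point): Top end of the spindle, on its axis, 128 mm above the bench.
- lap_wheel: The lap wheel, bare metal: a flat disc 100 mm in diameter and 12 mm thick with a hub 44 mm in diameter standing 22 mm above it (34 mm high in all), and a through bore 17 mm in diameter. Loose on the bench, hub up; about 0.35 kg. Grip it by the hub. Origin: centre of its underside; z up through the hub.
- spacer: The spacer, a plain bare metal ring 60 mm in outer diameter, 24 mm high, with a through bore 17 mm in diameter, the same both ways up. Loose, lying flat; about 0.2 kg. Origin: centre of its underside; z along the bore.
- spacer_center (a point): Middle of the spacer, on its axis, 12 mm above its underside.
- clamp_cap: The clamp cap, bare metal: a flange 60 mm in diameter and 10 mm thick with a ribbed knob about 41 mm in diameter over it, 40 mm high in all. Its bore, 17 mm in diameter, opens underneath and is blind, 18 mm deep; it simply slips on, no thread. Loose, knob up; about 0.2 kg. Origin: centre of its underside; z up through the knob.
- pliers: Flat pair of pliers, 44 x 100 mm and 12 mm high, lying on the bench right of the lap. A bystander. Origin: centre of its underside.
- dark_tin: Dark closed tin box, 58 x 87 x 30 mm, left of the lap. A bystander. Origin: centre of its underside.
Things that resemble listed ones, but are neither listed nor needed, are in the scene too. What is shaped like the spacer but brown or red is not meant.

How it is judged (in metres and radians):
On the way, in this order (a step that is already met when the one before it is completed fails the run):
1. the lap wheel sits flat on the platen round the spindle, hub up, let go (horizontal distance between lap_wheel and spindle_seat below 0.004 m and z of lap_wheel in the frame of spindle_seat between -0.003 and 0.003 m and angle between lap_wheel's own z axis and vertical below 0.06 rad and contact force between lap_wheel and the fingers below 0.1 N and linear speed of lap_wheel below 0.02 m/s), for 0.2 s.
2. the spacer sits flat on the wheel's hub round the spindle, let go, the wheel still in place (horizontal distance between each of lap_wheel, spacer_center and spindle_seat below 0.004 m and z of lap_wheel in the frame of spindle_seat between -0.003 and 0.003 m and angle between lap_wheel's own z axis and vertical below 0.06 rad and z of spacer_center in the frame of spindle_seat between 0.043 and 0.049 m and contact force between spacer and the fingers below 0.1 N and linear speed of spacer below 0.02 m/s), for 0.2 s.
At the end, for the whole second after the job is handed in: On the spindle, from the platen up: lap wheel (hub up), spacer, clamp cap (knob up), each resting on the one below within 3 mm in height, within 4 mm of the spindle's axis, wheel and cap level within 0.06 rad; all released and at rest (under 0.02 m/s) (all of step 2 and horizontal distance between clamp_cap and spindle_seat below 0.004 m and z of clamp_cap in the frame of spindle_seat between 0.055 and 0.061 m and angle between clamp_cap's own z axis and vertical below 0.06 rad and contact force between each of lap_wheel, clamp_cap and the fingers below 0.1 N and linear speed of each of lap_wheel, clamp_cap below 0.02 m/s); the robot touches nothing.
It fails at once if a part is let drop down the spindle (faster than 0.6 m/s while round it) ((horizontal distance between lap_wheel and spindle_seat below 0.015 m and z of lap_wheel in the frame of spindle_seat below 0.068 m and linear speed of lap_wheel above 0.6 m/s) or (horizontal distance between spacer and spindle_seat below 0.015 m and z of spacer in the frame of spindle_seat below 0.068 m and linear speed of spacer above 0.6 m/s) or (horizontal distance between clamp_cap and spindle_seat below 0.015 m and z of clamp_cap in the frame of spindle_seat below 0.068 m and linear speed of clamp_cap above 0.6 m/s)).
It fails at once if the pliers or the dark tin is shifted by more than 30 mm (distance of any of pliers, dark_tin from where it was at the start of the episode above 0.03 m).
It also fails if it takes over 64 s, if anything falls off the work surface, if the arm or the gripper's body presses on something with over 40 N, if the wrist force passes 120 N, or if a joint passes its speed limit or range.

## Working session

There is one attempt and no reset: what is moved stays moved. The work goes in short steps, Python scripts to look and compute and a tool call to move; the robot and the scene stay as the last step left them, time stands still between calls to the robot, and variables do not carry over. Pictures are saved under pics/ and viewed, and the job is handed in when it is done.

Besides the shell and the picture viewer there is one more tool, called after "Call:" as name(argument=value, ...) on one line, values as JSON. apply_moves: Moves the arm, as the interface text tells. Its arguments: {"type":"object","properties":{"rows":{"type":"array","items":{"type":"array","items":{"type":"number"}}},"fingers":{"type":"number"},"newtons":{"type":"number"}},"required":["rows"]}

```bash
mkdir -p pics; ls; python3 - <<'E'
from bench import r
import cv2
print(r.read_state())
for n in ["scene","top","wrist"]:
    d=r.grab_frame(n); cv2.imwrite(f"pics/{n}0.png",d["frame"][:,:,::-1])
    print(n,{k:v for k,v in d.items() if k!="frame"})
E
```

```text
pics
{'clock': 0.0, 'joint_positions': array([ 6.41811947e+01,  6.67409189e+00,  8.26365030e+01, -9.85008339e-04,
        9.07538904e+01, -2.16693272e+00]), 'dq': array([ 0.05122756,  0.04590935, -0.11709792,  0.14887006, -0.14803024,
       -0.08545279]), 'joint_efforts': array([-1.70677857e-03, -7.21256733e+01, -6.22605371e+01,  7.78315519e-02,
        2.36966583e-02, -7.65160530e-05]), 'ee_pos': array([0.27073504, 0.61811143, 0.21789735]), 'eef_rot': array([-1.79935524e+02, -1.45402790e-03,  1.56348114e+02]), 'contact_force': array([-0.54745206,  0.49691962,  0.80416228]), 'wrist_torque': array([ 0.00830684, -0.02716333, -0.00824981]), 'width': 1.0020903581504168}
scene {'fx': 456.48772943597334, 'fy': 456.48772943597334, 'cx': 318.3752925162701, 'cy': 240.02975068220385, 'k1': -0.01609120914578043, 'rvec': array([ 2.00624467, -0.9389256 ,  0.46053209]), 'tvec': array([-0.38796643,  0.30437442,  0.61733345])}
top {'fx': 449.0679905476078, 'fy': 449.0679905476078, 'cx': 311.1772775676243, 'cy': 242.71686402688402, 'k1': -0.03648927819570132, 'rvec': array([ 2.17228442, -2.18720325,  0.04138267]), 'tvec': array([-0.05288853,  0.49848973,  0.94481717])}
wrist {'fx': 349.1297752093129, 'fy': 349.1297752093129, 'cx': 325.4918346070315, 'cy': 240.98244745301193, 'k1': -0.018269366602237578, 'rvec': array([-2.42162355, -1.58468236, -0.22649363]), 'tvec': array([-0.67375291, -0.03368497,  0.39191414])}
```

View pics/top0.png

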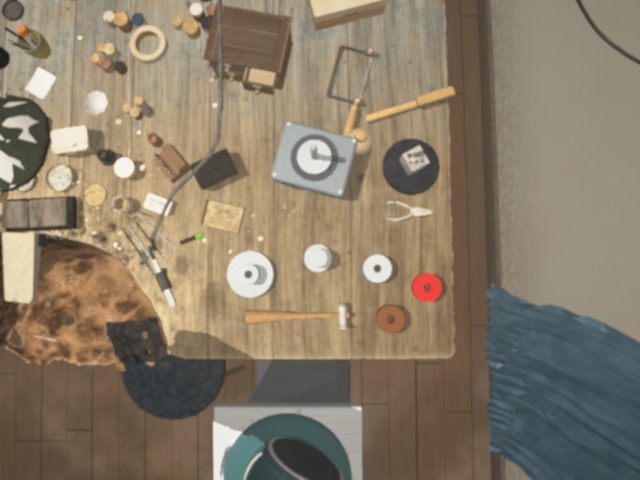

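View pics/scene0.png

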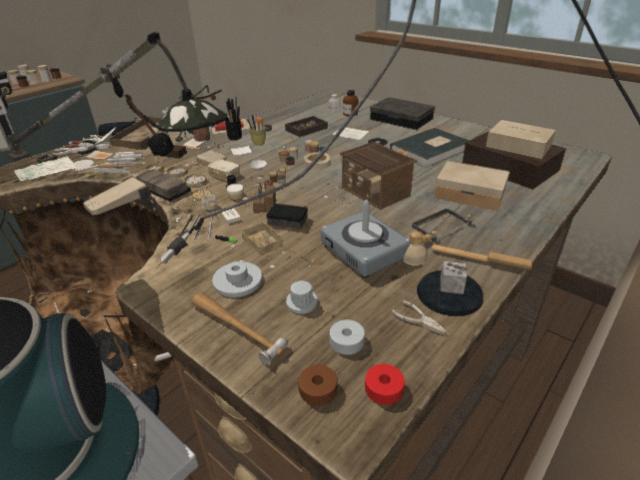

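View pics/wrist0.png

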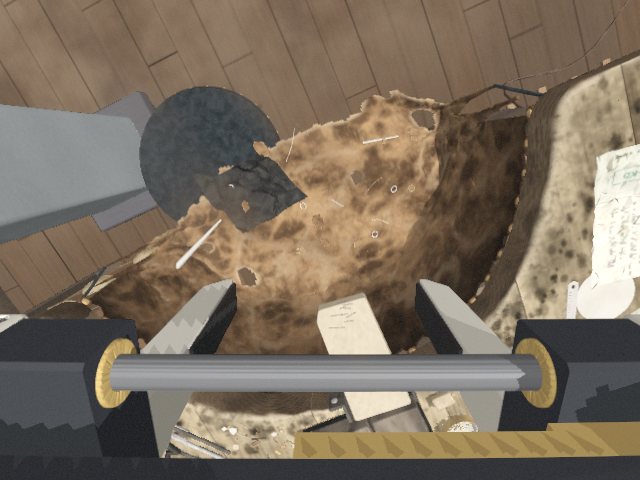

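The top view has the wheel at (250,273), the cap at (318,258), the bare metal ring at (377,268), the red ring at (427,287), the brown ring at (391,319), and the lap spindle at about (315,155). The bare metal ring is the spacer, because the red and brown ones are excluded. I'll enlarge these areas to confirm and measure.

```bash
cat > h.py <<'E'
import numpy as np, cv2
from bench import r
def cam(d):
    K=np.array([[d["fx"],0,d["cx"]],[0,d["fy"],d["cy"]],[0,0,1.]]); dist=np.array([d["k1"],0,0,0.])
    R=cv2.Rodrigues(np.array(d["rvec"]))[0]; return K,dist,R,np.array(d["tvec"])
def proj(d,P):
    K,dist,R,t=cam(d); return cv2.projectPoints(np.atleast_2d(np.array(P,float)),np.array(d["rvec"]),t,K,dist)[0][:,0]
def unproj(d,uv,z):
    K,dist,R,t=cam(d); u=cv2.undistortPoints(np.atleast_2d(np.array(uv,float))[:,None],K,dist)[:,0]
    ray=np.c_[u,np.ones(len(u))]@R; c=-R.T@t
    s=(np.atleast_1d(z)-c[2])/ray[:,2]; return c+ray*s[:,None]
def crop(d,x0,y0,x1,y1,s,name):
    cv2.imwrite(name,cv2.resize(d["frame"][y0:y1,x0:x1,::-1],None,fx=s,fy=s,interpolation=cv2.INTER_CUBIC))
def circ(c,rad,z,n=72):
    a=np.linspace(0,2*np.pi,n); return np.c_[c[0]+rad*np.cos(a),c[1]+rad*np.sin(a),0*a+z]
E
python3 - <<'E'
from h import *
d=r.grab_frame("top")
crop(d,215,225,455,345,3.3,"pics/t1.png"); crop(d,260,110,370,210,6,"pics/t2.png")
K,di,R,t=cam(d); print("cam",-R.T@t)
for n,uv,z in [("wheel",(250,273),.012),("cap",(318,258),.01),("spacer",(377,268),.024),("spindle",(314,155),.056),("pliers",(409,211),0),("tin",(215,169),0.03)]: print(n,unproj(d,uv,z))
d=r.grab_frame("scene"); crop(d,200,180,460,410,3,"pics/s1.png")
K,di,R,t=cam(d); print("cam",-R.T@t)
E
```

```text
cam [ 0.44007734 -0.07768009  0.97173372]
wheel [[0.43428822 0.0751872  0.012     ]]
cap [[ 0.46549511 -0.0706088   0.01      ]]
spacer [[ 0.44323918 -0.19461312  0.024     ]]
spindle [[ 0.67749896 -0.06419323  0.056     ]]
pliers [[ 0.56637719 -0.26883154  0.        ]]
tin [[0.6566758  0.14813476 0.03      ]]
cam [ 0.00811577 -0.52259475  0.59252948]
```

View pics/t1.png

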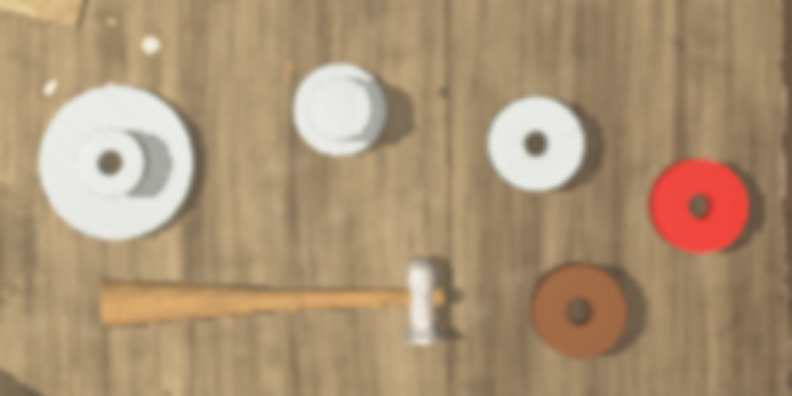

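View pics/t2.png

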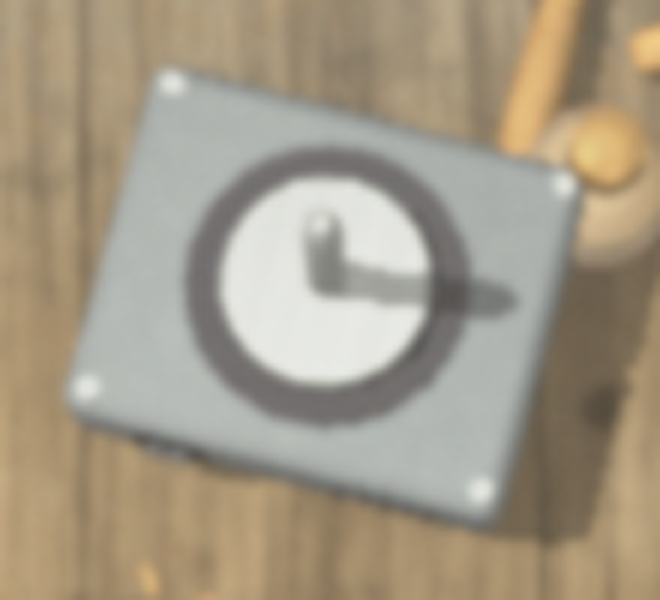

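View pics/s1.png

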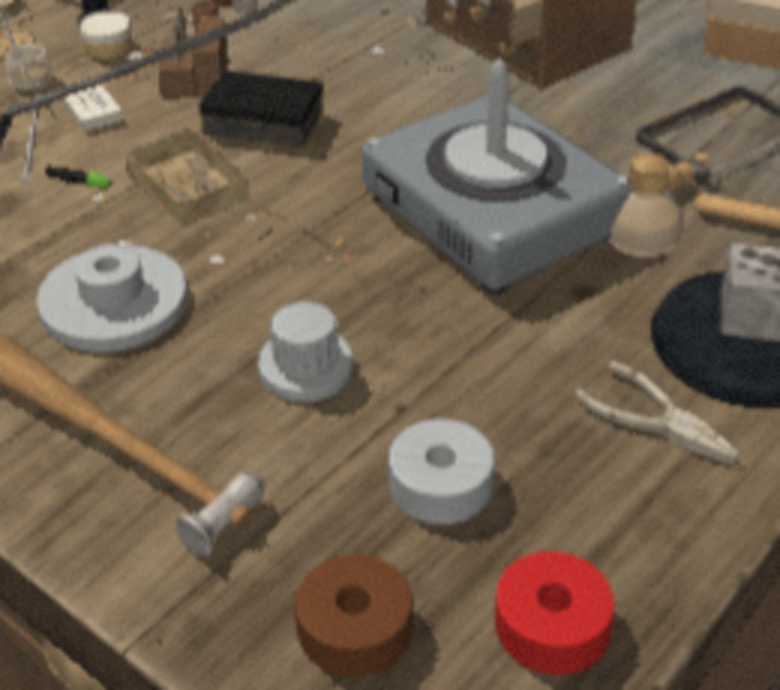

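```bash
python3 - <<'E'
from h import *
from scipy.optimize import least_squares
d=r.grab_frame("top"); ds=r.grab_frame("scene")
f=lambda x,y,s,x0,y0:((x+.5)/s-.5+x0,(y+.5)/s-.5+y0)
for n,uv,z in [("wheel disc",f(117,162,3.3,215,225),.012),("wheel bore",f(109,161,3.3,215,225),.034),("cap flange",f(340,110,3.3,215,225),.008),("cap top",f(341,109,3.3,215,225),.040),("spacer",f(537,144,3.3,215,225),.024),("spacer bore",f(536,143.5,3.3,215,225),.024),("platen",f(325,280,6,260,110),.056),("tip",f(321,216,6,260,110),.128)]: print(n,np.round(unproj(d,uv,z),4))
for n,uv,z in [("wheel bore",f(107,265,3,200,180),.034),("cap top",f(303,316,3,200,180),.04),("spacer bore",f(440,455,3,200,180),.024),("tip",f(499,62,3,200,180),.128),("platen",f(496,155,3,200,180),.056)]: print("S",n,np.round(unproj(ds,uv,z),4))
# blobs
for nm,dd in(("top",d),("scene",ds)):
  hsv=cv2.cvtColor(dd["frame"],cv2.COLOR_RGB2HSV); m=((hsv[...,1]<45)&(hsv[...,2]>140)).astype(np.uint8)
  n,l,st,c=cv2.connectedComponentsWithStats(m)
  for i in range(1,n):
    if 250<st[i,4]<6000: print(nm,st[i],np.round(c[i],1))
E
```

```text
wheel disc [[0.4327 0.075  0.012 ]]
wheel bore [[0.4335 0.0766 0.034 ]]
cap flange [[ 0.4656 -0.0699  0.008 ]]
cap top [[ 0.4654 -0.0708  0.04  ]]
spacer [[ 0.4426 -0.1954  0.024 ]]
spacer bore [[ 0.443  -0.1948  0.024 ]]
platen [[ 0.6749 -0.0637  0.056 ]]
tip [[ 0.6771 -0.0636  0.128 ]]
S wheel bore [[0.4339 0.0768 0.034 ]]
S cap top [[ 0.4724 -0.0644  0.04  ]]
S spacer bore [[ 0.4453 -0.1928  0.024 ]]
S tip [[ 0.6774 -0.0624  0.128 ]]
S platen [[ 0.6732 -0.066   0.056 ]]
top [ 11   0  50  27 297] [34.8  9.6]
top [   0    0  122   99 3227] [62.6 46. ]
top [ 274    0   79   53 1275] [311.4  28.8]
top [ 362    0   72   58 1738] [401.   25.9]
top [159  27  48  38 857] [186.2  49. ]
top [ 84  91  24  24 444] [ 95.3 102.2]
top [  2 115  35  28 464] [ 20.9 125.9]
top [ 271  121   86   75 2708] [312.1 158.2]
top [ 52 126  35  27 754] [ 69.2 138.8]
top [296 139  36  36 993] [313.5 156.3]
top [401 145  28  27 431] [414.3 158.8]
top [  0 150  24  33 426] [  7.8 166.5]
top [114 157  21  21 327] [124.  167.2]
top [ 48 165  23  25 339] [ 59.2 177.8]
top [143 193  30  23 404] [157.5 204. ]
top [304 244  28  29 635] [317.4 257.8]
top [ 227  251   47   47 1727] [250.  273.9]
top [362 254  31  29 667] [377.  268.1]
top [538 256 102  85 786] [595.9 309.9]
top [ 212  406  150   74 4087] [286.8 429.6]
scene [390   0  22  22 413] [399.7   9.9]
scene [412   0  23  24 456] [423.6  11.6]
scene [ 439    0   60   32 1533] [467.9  13.9]
scene [ 507    0   73   41 2466] [544.4  18.7]
scene [ 586    0   54   49 2136] [614.7  22.2]
scene [340 127  29  14 253] [353.6 133.1]
scene [ 14 156  86  25 905] [ 52.9 167.7]
scene [349 221  26  19 266] [359.  231.8]
scene [212 260  50  34 905] [235.4 276.5]
scene [330 319  34  27 662] [346.6 332.1]
```

```bash
cat >> h.py <<'E'
from scipy.spatial.transform import Rotation as Ro
def plan(target,yaw=None,pos=None,rot=None):
    s=r.read_state(); p=np.array(s["ee_pos"]) if pos is None else np.array(pos)
    e=s["eef_rot"] if rot is None else rot
    R=Ro.from_euler("xyz",e,degrees=True)
    T=Ro.from_euler("xyz",[180,0,e[2] if yaw is None else yaw],degrees=True)
    sh=R.inv().apply(np.array(target)-p)/.15; tu=np.degrees((R.inv()*T).as_rotvec())/45
    print("clk %.2f pos %s rot %s F %s w %.3f"%(s["clock"],np.round(p,4),np.round(e,2),np.round(s["contact_force"],1),s["width"]))
    print("shares",np.round(sh,3),np.round(tu,3)," joints",np.round(s["joint_positions"],1))
E
python3 -c "
from h import *
plan((.433,.0763,.2),90)"
```

```text
clk 0.35 pos [0.2708 0.6183 0.2185] rot [-179.99   -0.    156.35] F [-0.1 -0.1  0.6] w 1.000
shares [-2.44  -2.876  0.124] [-0.     0.     1.474]  joints [64.2  6.7 82.6 -0.  90.8 -2.2]
```

Call:
apply_moves(rows=[[-0.2,-0.24,0.01,0,0,0.15],[-0.4,-0.48,0.02,0,0,0.3],[-0.6,-0.72,0.03,0,0,0.45],[-0.81,-0.96,0.04,0,0,0.5],[-0.81,-0.96,0.04,0,0,0.5]], fingers=1, newtons=30)

```text
clock: 0.85
ee_pos: [0.3255, 0.434, 0.2132]
eef_rot: [179.9, 0.0, 133.6]
contact_force: [-0.7, -0.0, 0.4]
width: 1.0
```

```bash
python3 -c "
from h import *
plan((.433,.0763,.2),90)"
```

```text
clk 0.85 pos [0.3255 0.434  0.2132] rot [1.7995e+02 4.0000e-02 1.3360e+02] F [-0.7 -0.   0.4] w 1.000
shares [-2.221 -1.126  0.088] [0.001 0.    0.969]  joints [50.5 -9.9 99.3 -0.1 90.6  6.9]
```

Call:
apply_moves(rows=[[-0.25,-0.12,0,0,0,0.15],[-0.5,-0.25,0.02,0,0,0.3],[-0.75,-0.38,0.04,0,0,0.45],[-1,-0.5,0.04,0,0,0.55],[-1,-0.5,0.04,0,0,0.55]])

```text
clock: 1.35
ee_pos: [0.3752, 0.2747, 0.207]
eef_rot: [179.9, 0.0, 108.8]
contact_force: [-0.3, 0.4, 1.0]
width: 1.004
```

```bash
python3 -c "
from h import *
plan((.433,.0763,.2),90)"
```

```text
clk 1.35 pos [0.3752 0.2747 0.207 ] rot [1.7994e+02 3.0000e-02 1.0877e+02] F [-0.3  0.4  1. ] w 1.004
shares [-1.377 -0.061  0.047] [0.001 0.    0.417]  joints [ 33.1 -20.2 108.2  -0.   92.   14.3]
```

Call:
apply_moves(rows=[[-0.25,-0.01,0,0,0,0.15],[-0.5,-0.03,0.02,0,0,0.3],[-0.75,-0.04,0.04,0,0,0.42],[-1,-0.05,0.04,0,0,0.42],[-1,-0.05,0.04,0,0,0.42],[-1,-0.05,0.04,0,0,0.42]])

```text
clock: 1.95
ee_pos: [0.4164, 0.1336, 0.2008]
eef_rot: [180.0, -0.0, 90.2]
contact_force: [0.3, 0.1, -0.1]
width: 0.998
```

```bash
python3 -c "
from h import *
plan((.433,.0763,.2),90)
d=r.grab_frame('wrist'); cv2.imwrite('pics/w1.png',d['frame'][:,:,::-1])
print(proj(d,[(.433,.0763,.034),(.433,.0763,0)]))
"
```

```text
clk 1.95 pos [0.4164 0.1336 0.2008] rot [ 1.7999e+02 -3.0000e-02  9.0170e+01] F [ 0.3  0.1 -0.1] w 0.998
shares [-0.382  0.109  0.005] [ 0.    -0.001  0.004]  joints [ 14.4 -24.  111.5   0.   92.5  14.3]
[[341.81905358 275.71044741]
 [340.43903285 264.30253878]]
```

View pics/w1.png

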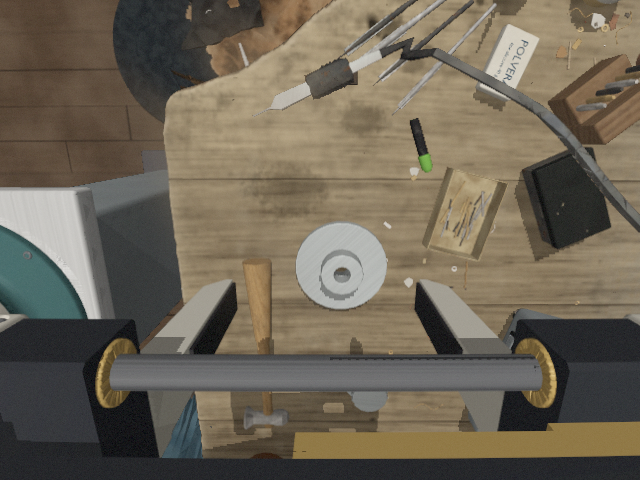

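The wrist view puts the hub bore at (342,274) against a predicted (342,276), so the wheel position agrees to within about 1 mm.

Call:
apply_moves(rows=[[-0.2,0.06,0.1,0,0,0],[-0.38,0.11,0.3,0,0,0],[-0.38,0.11,0.6,0,0,0],[-0.38,0.11,0.8,0,0,0],[-0.38,0.11,0.8,0,0,0]])

```text
clock: 2.5
ee_pos: [0.4308, 0.0773, 0.077]
eef_rot: [-179.7, 0.0, 90.3]
contact_force: [-0.6, -0.1, 0.5]
width: 0.997
```

```bash
python3 -c "
from h import *
plan((.4335,.0765,.016),90)
d=r.grab_frame('wrist'); cv2.imwrite('pics/w2.png',d['frame'][:,:,::-1])
print(proj(d,[(.4335,.0765,.034),(.4335,.0765,0)]))
"
```

```text
clk 2.50 pos [0.4308 0.0773 0.077 ] rot [-1.7966e+02  3.0000e-02  9.0310e+01] F [-0.6 -0.1  0.5] w 0.997
shares [-0.005  0.02   0.406] [-0.008  0.001  0.007]  joints [  6.8 -20.  120.2   0.   80.1   6.5]
[[330.80043792 266.14147733]
 [330.37748753 249.90922333]]
```

View pics/w2.png

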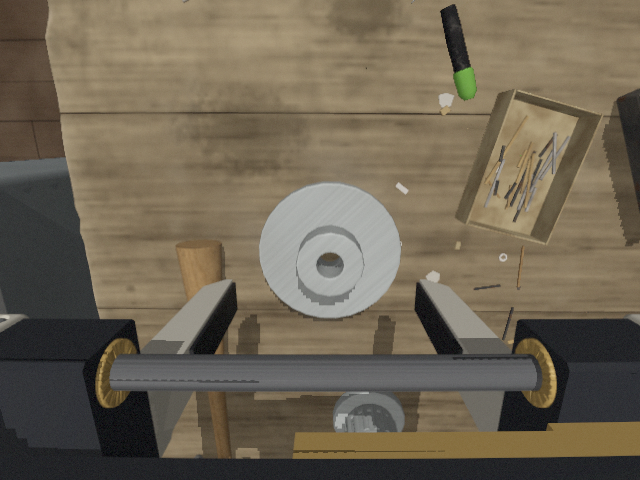

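The bore shows at (330,264) against a predicted (331,266), which is good, so I'm descending.

Call:
apply_moves(rows=[[0,0.01,0.15,0,0,0],[0,0.02,0.3,0,0,0],[0,0.02,0.4,0,0,0],[0,0.02,0.4,0,0,0],[0,0.02,0.4,0,0,0]])

```text
clock: 3.05
ee_pos: [0.4364, 0.0768, 0.022]
eef_rot: [179.9, -0.0, 90.2]
contact_force: [0.1, -0.1, 0.0]
width: 1.002
```

```bash
python3 -c "
from h import *
plan((.4335,.0765,.016),90)
d=r.grab_frame('wrist'); cv2.imwrite('pics/w3.png',d['frame'][:,:,::-1])
print(unproj(d,(329.5,245),.034))
"
```

```text
clk 3.05 pos [0.4364 0.0768 0.022 ] rot [ 1.7994e+02 -1.0000e-02  9.0230e+01] F [ 0.1 -0.1  0. ] w 1.002
shares [-0.002 -0.019  0.04 ] [ 0.001 -0.     0.005]  joints [  6.7 -16.4 122.9   0.   73.4   6.4]
[[0.43763413 0.10686282 0.034     ]]
```

View pics/w3.png

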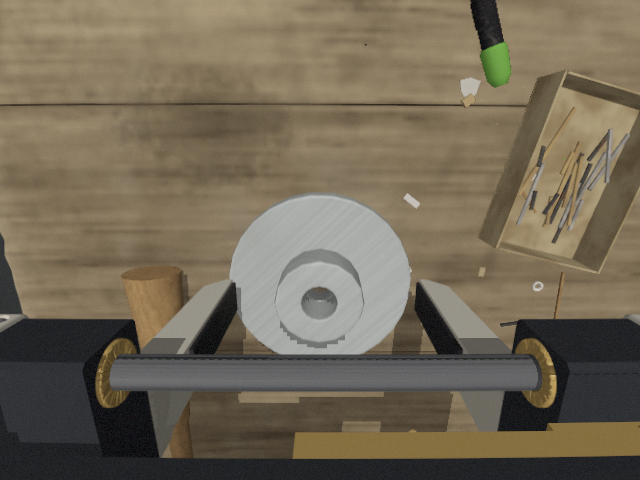

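Call:
apply_moves(rows=[[0,-0.02,0.02,0,0,0],[0,-0.02,0.02,0,0,0],[0,-0.02,0.02,0,0,0]])

```text
clock: 3.4
ee_pos: [0.4329, 0.0764, 0.018]
eef_rot: [180.0, -0.0, 90.2]
contact_force: [-0.2, 0.3, -0.5]
width: 0.998
```

```bash
python3 -c "
from h import *
plan((.4335,.0765,.016),90)
d=r.grab_frame('wrist'); cv2.imwrite('pics/w4.png',d['frame'][:,:,::-1])
print(proj(d,(.4335,.0765,.034)))
plan((.4335,.0765,.016),90)
crop(d,220,180,420,360,3,'pics/w4c.png')
"
```

```text
clk 3.40 pos [0.4329 0.0764 0.018 ] rot [179.97  -0.    90.2 ] F [-0.2  0.3 -0.5] w 0.998
shares [0.001 0.004 0.013] [ 0.001 -0.     0.004]  joints [  6.7 -16.6 123.5  -0.   73.1   6.5]
[[327.78072813 307.38798894]]
clk 3.45 pos [0.4329 0.0764 0.018 ] rot [179.98  -0.    90.2 ] F [-0.7 -0.4 -0.2] w 1.006
shares [0.001 0.004 0.013] [ 0.001 -0.     0.004]  joints [  6.7 -16.6 123.5   0.   73.1   6.5]
```

View pics/w4c.png

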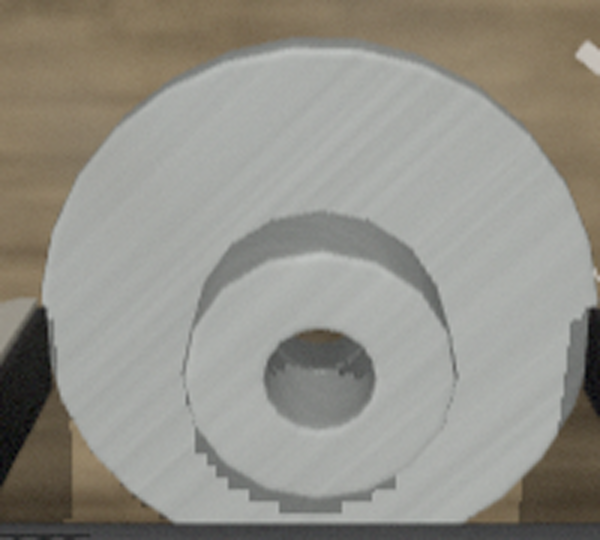

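Call:
apply_moves(rows=[[0,0.004,0.013,0,0,0],[0,0.004,0.013,0,0,0],[0,0.004,0.013,0,0,0],[0,0.004,0.013,0,0,0],[0,0.004,0.013,0,0,0],[0,0.004,0.013,0,0,0]], fingers=0, newtons=40)

```text
clock: 4.05
ee_pos: [0.4335, 0.0764, 0.0157]
eef_rot: [180.0, 0.0, 90.2]
contact_force: [-0.2, -1.1, -1.0]
width: 0.534
```

```bash
python3 -c "
from h import *
plan((.4335,.0765,.016),90)
"
```

```text
clk 4.05 pos [0.4335 0.0764 0.0157] rot [180.    0.   90.2] F [-0.2 -1.1 -1. ] w 0.534
shares [ 0.001  0.    -0.002] [0.    0.    0.004]  joints [  6.7 -16.3 123.5  -0.   72.9   6.5]
```

Call:
apply_moves(rows=[[0,0,0,0,0,0],[0,0,0,0,0,0],[0,0,0,0,0,0],[0,0,-0.05,0,0,0],[0,0,-0.3,0,0,0],[0,0,-0.6,0,0,0],[0,0,-0.9,0,0,0],[0,0,-1,0,0,0],[0,0,-1,0,0,0]])

```text
clock: 4.95
ee_pos: [0.4341, 0.0765, 0.1675]
eef_rot: [179.8, -0.0, 90.2]
contact_force: [0.4, 0.6, -5.1]
width: 0.468
```

```bash
python3 -c "
from h import *
plan((.6755,-.0637,.2),90)
d=r.grab_frame('wrist'); cv2.imwrite('pics/w5.png',d['frame'][:,:,::-1])
"
```

```text
clk 4.95 pos [0.4341 0.0765 0.1675] rot [ 1.7982e+02 -2.0000e-02  9.0200e+01] F [ 0.4  0.6 -5.1] w 0.468
shares [-0.94   1.607 -0.212] [ 0.004 -0.     0.004]  joints [  6.7 -23.  113.9  -0.   88.9   6.5]
```

View pics/w5.png

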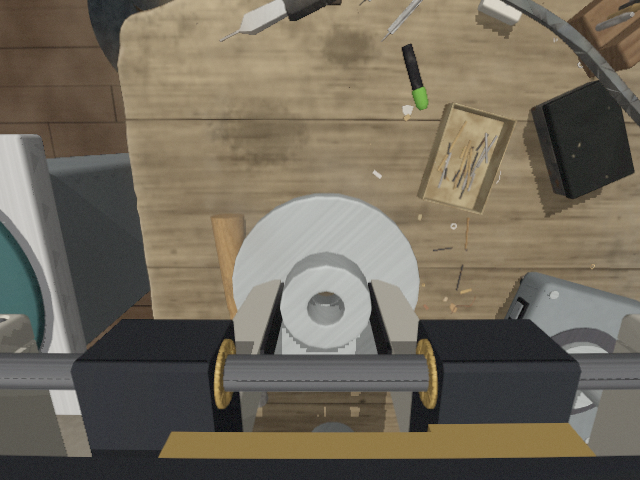

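The wheel is held, with its bore at (326,308) centred between the pads. Now I'll move it over the spindle.

Call:
apply_moves(rows=[[-0.12,0.2,-0.1,0,0,0],[-0.28,0.45,-0.21,0,0,0],[-0.42,0.7,-0.21,0,0,0],[-0.56,0.95,-0.21,0,0,0],[-0.58,1,-0.21,0,0,0],[-0.58,1,-0.21,0,0,0]])

```text
clock: 5.6
ee_pos: [0.5835, -0.0106, 0.1936]
eef_rot: [-179.7, -0.0, 90.1]
contact_force: [0.4, -0.7, -4.6]
width: 0.463
```

```bash
python3 -c "
from h import *
plan((.6755,-.0642,.2),90)
"
```

```text
clk 5.60 pos [ 0.5835 -0.0106  0.1936] rot [-1.7971e+02 -2.0000e-02  9.0140e+01] F [ 0.4 -0.7 -4.6] w 0.463
shares [-0.359  0.612 -0.046] [-0.007 -0.     0.003]  joints [-3.5 -4.1 95.8  0.  88.6 -3.7]
```

Call:
apply_moves(rows=[[-0.1,0.2,-0.03,0,0,0],[-0.24,0.4,-0.03,0,0,0],[-0.32,0.55,-0.03,0,0,0],[-0.36,0.61,-0.03,0,0,0],[-0.36,0.61,-0.03,0,0,0],[-0.36,0.61,-0.03,0,0,0],[-0.36,0.61,-0.03,0,0,0]])

```text
clock: 6.3
ee_pos: [0.6745, -0.063, 0.2019]
eef_rot: [-180.0, -0.0, 90.2]
contact_force: [0.6, 0.5, -4.8]
width: 0.465
```

```bash
python3 -c "
from h import *
plan((.6755,-.0642,.2),90)
for n in ['wrist','scene','top']:
  d=r.grab_frame(n); cv2.imwrite('pics/a_%s.png'%n,d['frame'][:,:,::-1])
  print(n,proj(d,[(.6755,-.0637,.128),(.6755,-.0637,.056)]))
  if n=='wrist': crop(d,200,180,460,360,3,'pics/a_wc.png')
  if n=='scene': crop(d,290,130,430,280,4,'pics/a_sc.png')
"
```

```text
clk 6.30 pos [ 0.6745 -0.063   0.2019] rot [-1.800e+02 -1.000e-02  9.023e+01] F [ 0.6  0.5 -4.8] w 0.465
shares [-0.008  0.007  0.012] [-0.    -0.     0.005]  joints [-7.5  7.2 83.5  0.  89.3 -7.7]
wrist [[327.47349238 251.10224153]
 [327.00602805 227.04863434]]
scene [[365.94804212 200.90184297]
 [364.7494767  230.48926068]]
top [[313.12908468 146.42990898]
 [313.76817599 155.95253297]]
```

View pics/a_wrist.png

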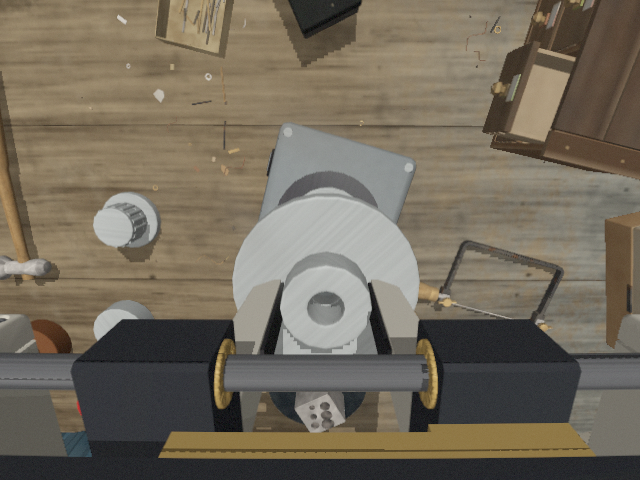

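View pics/a_sc.png

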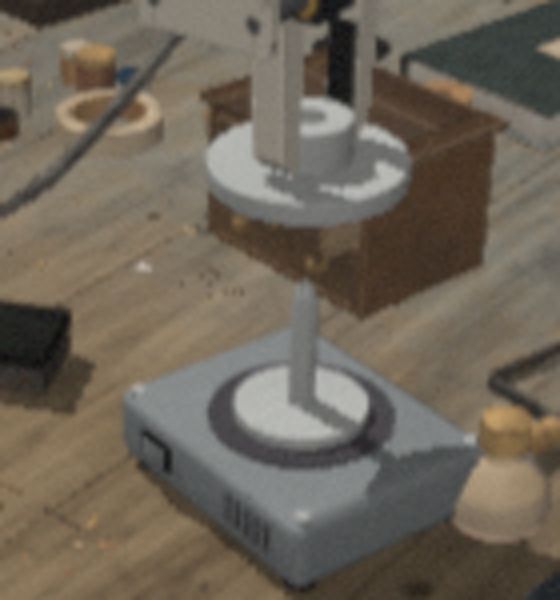

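View pics/a_top.png

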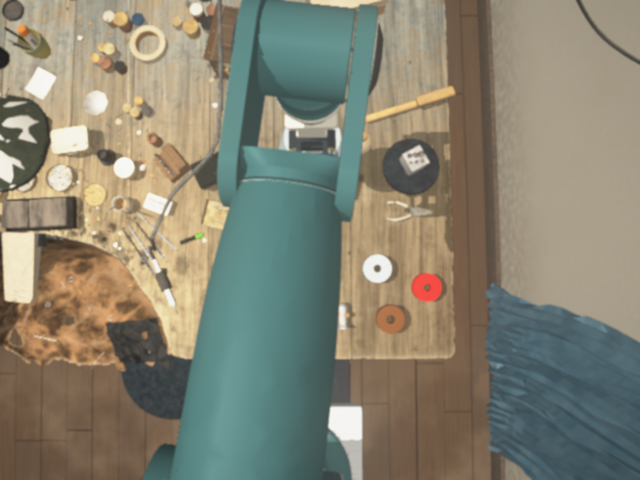

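```bash
python3 -c "
from h import *
d=r.grab_frame('wrist'); crop(d,200,180,460,360,3,'pics/a_wc.png')
print(unproj(d,(326,308),.2199)); ds=r.grab_frame('scene')
print(unproj(ds,(370.4,158.4),.2199), unproj(ds,(366.5,200.5),.128))
print(proj(ds,[(.6745,-.0625,.2199)]))
plan((.6755,-.0642,.2),90)
"
```

```text
[[ 0.67468587 -0.06257683  0.2199    ]]
[[ 0.68140932 -0.0659851   0.2199    ]] [[ 0.67751773 -0.06362539  0.128     ]]
[[366.81190498 159.13919219]]
clk 6.55 pos [ 0.6752 -0.0635  0.202 ] rot [179.97   0.    90.21] F [-0.4  0.  -3.4] w 0.467
shares [-0.005  0.002  0.014] [ 0.001 -0.     0.005]  joints [-7.5  7.3 83.4  0.  89.3 -7.7]
```

View pics/a_wc.png

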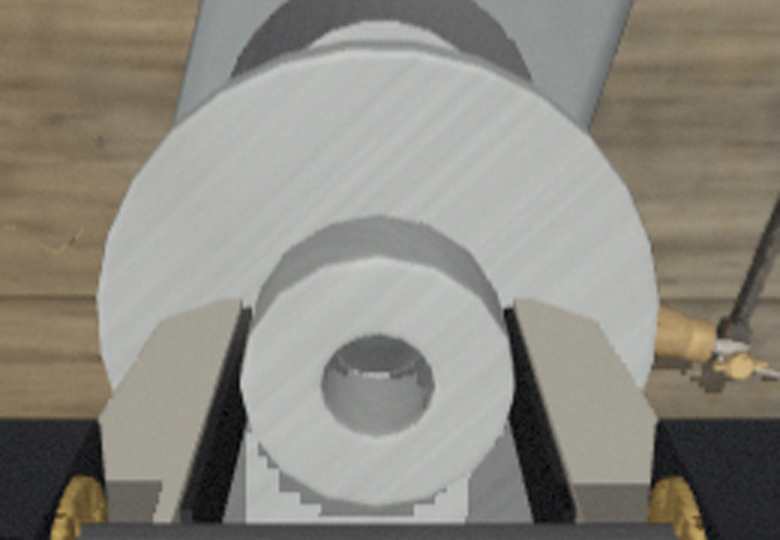

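Call:
apply_moves(rows=[[-0.006,0.003,0.1,0,0,0],[-0.006,0.003,0.2,0,0,0],[-0.006,0.003,0.3,0,0,0],[-0.006,0.003,0.35,0,0,0],[-0.006,0.003,0.35,0,0,0],[-0.006,0.003,0.35,0,0,0]])

```text
clock: 7.15
ee_pos: [0.676, -0.0647, 0.1493]
eef_rot: [180.0, -0.0, 90.2]
contact_force: [1.2, 0.3, -3.9]
width: 0.465
```

```bash
python3 -c "
from h import *
plan((.6757,-.0645,.14),90)
d=r.grab_frame('scene'); crop(d,310,140,420,260,5,'pics/b_sc.png')
d=r.grab_frame('wrist'); crop(d,200,180,460,360,3,'pics/b_wc.png')
"
```

```text
clk 7.15 pos [ 0.676  -0.0647  0.1493] rot [179.99  -0.    90.2 ] F [ 1.2  0.3 -3.9] w 0.465
shares [ 0.001 -0.002  0.062] [ 0.    -0.     0.004]  joints [-7.6  8.6 86.9  0.  84.5 -7.8]
```

View pics/b_sc.png

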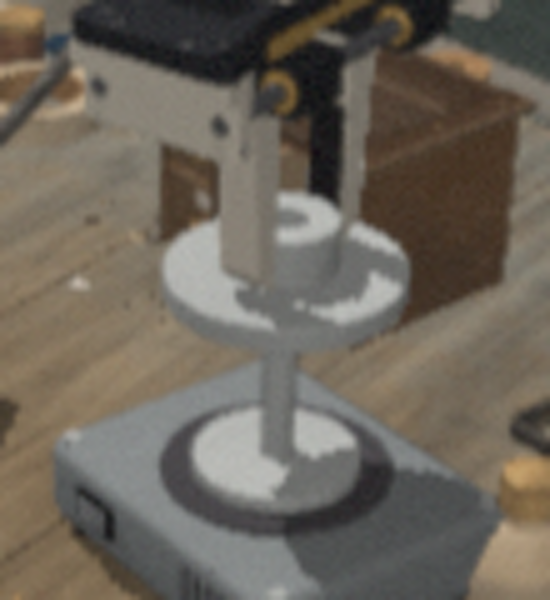

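View pics/b_wc.png

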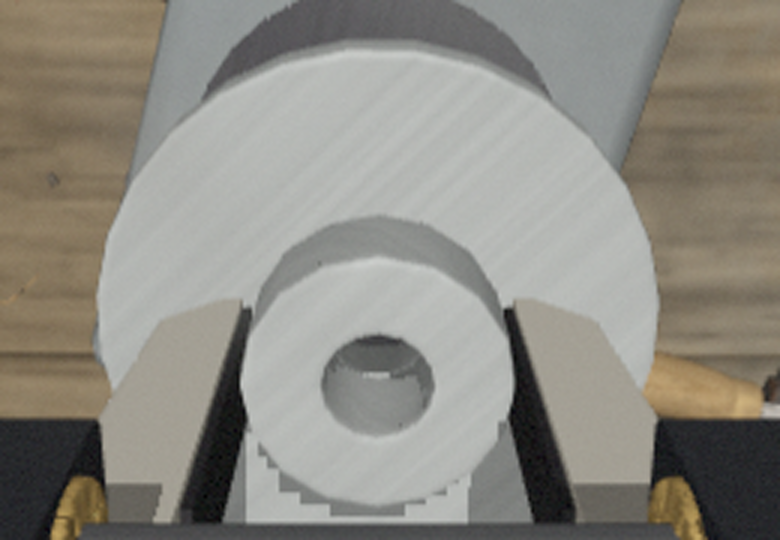

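Call:
apply_moves(rows=[[0,0,0.03,0,0,0],[0,0,0.06,0,0,0],[0,0,0.09,0,0,0],[0,0,0.12,0,0,0],[0,0,0.12,0,0,0]])

```text
clock: 7.75
ee_pos: [0.6756, -0.0646, 0.1302]
eef_rot: [-179.9, -0.0, 90.2]
contact_force: [-1.1, -0.0, -4.5]
width: 0.468
```

```bash
python3 -c "
from h import *
plan((.6757,-.0645,.09),90)
d=r.grab_frame('wrist'); crop(d,270,260,390,360,6,'pics/c_wc.png')
print(r.read_state()['wrist_torque'])
"
```

```text
clk 7.75 pos [ 0.6756 -0.0646  0.1302] rot [-1.7993e+02 -1.0000e-02  9.0200e+01] F [-1.1 -0.  -4.5] w 0.468
shares [0.001 0.001 0.268] [-0.001 -0.     0.004]  joints [-7.6  9.2 88.   0.  82.8 -7.8]
[-0.05497555  0.06899051 -0.02557441]
```

View pics/c_wc.png

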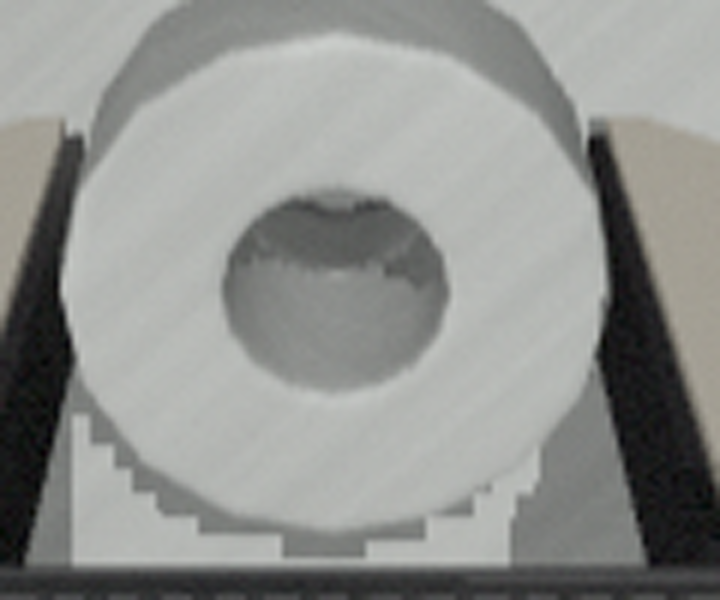

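No contact force with the underside below the spindle tip, so the bore is on. I'll keep lowering slowly.

Call:
apply_moves(rows=[[0,0,0.04,0,0,0],[0,0,0.08,0,0,0],[0,0,0.12,0,0,0],[0,0,0.16,0,0,0],[0,0,0.2,0,0,0],[0,0,0.24,0,0,0],[0,0,0.28,0,0,0],[0,0,0.32,0,0,0],[0,0,0.35,0,0,0],[0,0,0.35,0,0,0]])

```text
clock: 8.8
ee_pos: [0.6756, -0.0646, 0.0778]
eef_rot: [-179.9, -0.0, 90.2]
contact_force: [-0.1, -0.3, -4.1]
width: 0.462
```

```bash
python3 -c "
from h import *
plan((.6757,-.0645,.0717),90)
print(r.read_state()['wrist_torque'])
d=r.grab_frame('wrist'); crop(d,270,260,390,360,6,'pics/d_wc.png')
"
```

```text
clk 8.80 pos [ 0.6756 -0.0646  0.0778] rot [-1.7994e+02 -1.0000e-02  9.0200e+01] F [-0.1 -0.3 -4.1] w 0.462
shares [0.001 0.001 0.041] [-0.001 -0.     0.004]  joints [-7.6 11.1 90.9 -0.  78.1 -7.8]
[-0.02987169  0.02537498 -0.00860457]
```

View pics/d_wc.png

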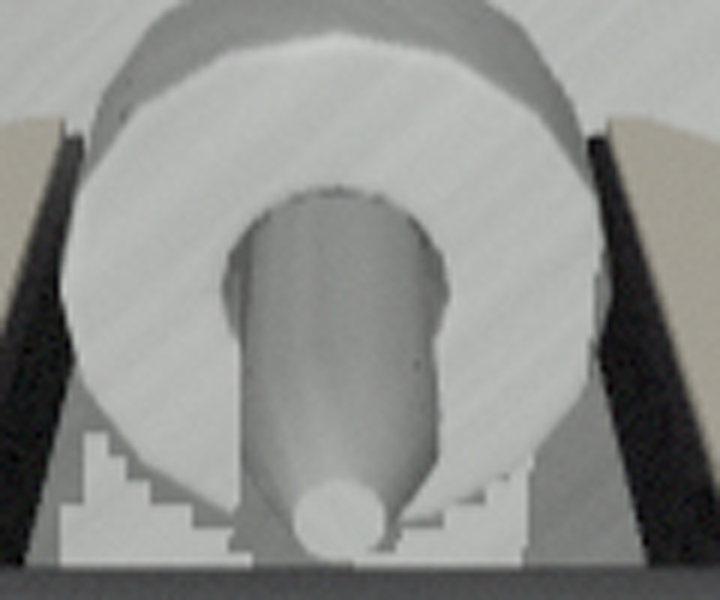

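The spindle shows through the bore at crop (340,400), centred to within about 0.4 mm. Next comes the final lowering.

Call:
apply_moves(rows=[[0,0,0.015,0,0,0],[0,0,0.03,0,0,0],[0,0,0.035,0,0,0],[0,0,0.04,0,0,0],[0,0,0.045,0,0,0],[0,0,0.045,0,0,0]])

```text
clock: 9.45
ee_pos: [0.6759, -0.0647, 0.0719]
eef_rot: [-180.0, 0.0, 90.2]
contact_force: [0.3, -0.2, -4.1]
width: 0.466
```

```bash
python3 -c "
from h import *
plan((.6757,-.0645,.0717),90)
"
```

```text
clk 9.45 pos [ 0.6759 -0.0647  0.0719] rot [-180.     0.    90.2] F [ 0.3 -0.2 -4.1] w 0.466
shares [ 0.001 -0.001  0.001] [-0.     0.     0.004]  joints [-7.6 11.4 91.2 -0.  77.5 -7.8]
```

Still no contact, so I'll nudge down a millimetre at a time.

Call:
apply_moves(rows=[[0,0,0.005,0,0,0],[0,0,0.01,0,0,0],[0,0,0.01,0,0,0]])

```text
clock: 9.75
ee_pos: [0.676, -0.0647, 0.0717]
eef_rot: [180.0, 0.0, 90.2]
contact_force: [-6.5, 0.2, 7.9]
width: 0.464
```

Call:
apply_moves(rows=[[0,0,-0.004,0,0,0],[0,0,-0.004,0,0,0],[0,0,-0.004,0,0,0],[0,0,-0.004,0,0,0],[0,0,-0.004,0,0,0]], fingers=1)

```text
clock: 10.25
ee_pos: [0.6759, -0.0647, 0.071]
eef_rot: [-180.0, 0.0, 90.2]
contact_force: [1.2, -0.6, 1.0]
width: 0.847
```

```bash
python3 -c "
from h import *
plan((.6757,-.0645,.2),90)
d=r.grab_frame('wrist'); crop(d,220,180,440,360,3.5,'pics/e_wc.png')
uv=((340+.5)/6-.5+270,(520+.5)/6-.5+260)
"
```

```text
clk 10.25 pos [ 0.6759 -0.0647  0.071 ] rot [-180.     0.    90.2] F [ 1.2 -0.6  1. ] w 0.847
shares [ 0.001 -0.001 -0.86 ] [-0.     0.     0.004]  joints [-7.6 11.4 91.2 -0.  77.4 -7.8]
```

View pics/e_wc.png

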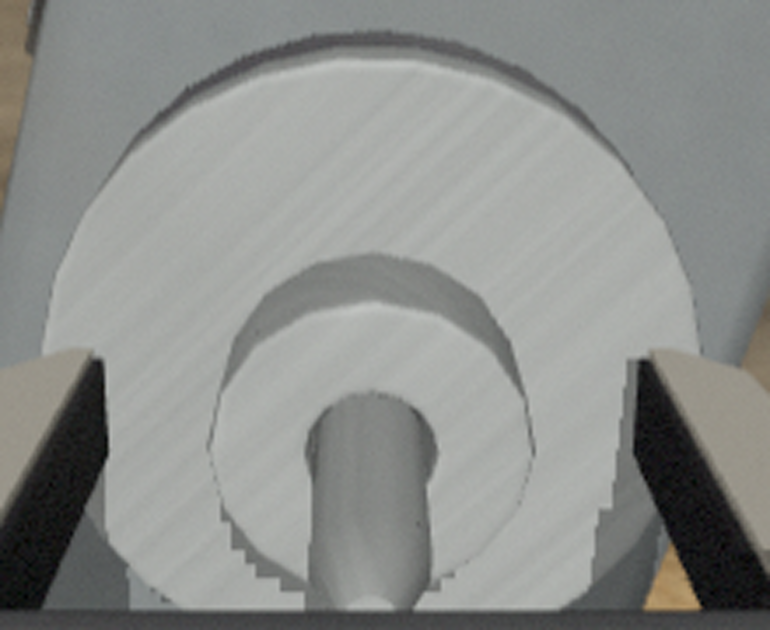

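The wheel is seated flat and released, with the spindle centred in its bore. I'll rise straight up.

Call:
apply_moves(rows=[[0,0,0,0,0,0],[0,0,-0.05,0,0,0],[0,0,-0.3,0,0,0],[0,0,-0.6,0,0,0],[0,0,-0.86,0,0,0],[0,0,-0.86,0,0,0],[0,0,-0.86,0,0,0]])

```text
clock: 11.0
ee_pos: [0.6761, -0.0647, 0.2013]
eef_rot: [179.9, 0.0, 90.2]
contact_force: [0.6, -0.3, -0.5]
width: 0.996
```

```bash
python3 -c "
from h import *
plan((.443,-.1945,.16),90)
d=r.grab_frame('wrist'); cv2.imwrite('pics/f_w.png',d['frame'][:,:,::-1])
print(proj(d,[(.6757,-.064,.128),(.6757,-.064,.090)]))
"
```

```text
clk 11.00 pos [ 0.6761 -0.0647  0.2013] rot [1.7989e+02 2.0000e-02 9.0200e+01] F [ 0.6 -0.3 -0.5] w 0.996
shares [-0.86  -1.558  0.272] [0.002 0.    0.004]  joints [-7.6  7.4 83.4 -0.  89.1 -7.8]
[[325.28884328 249.39122079]
 [325.20056754 235.41538614]]
```

View pics/f_w.png

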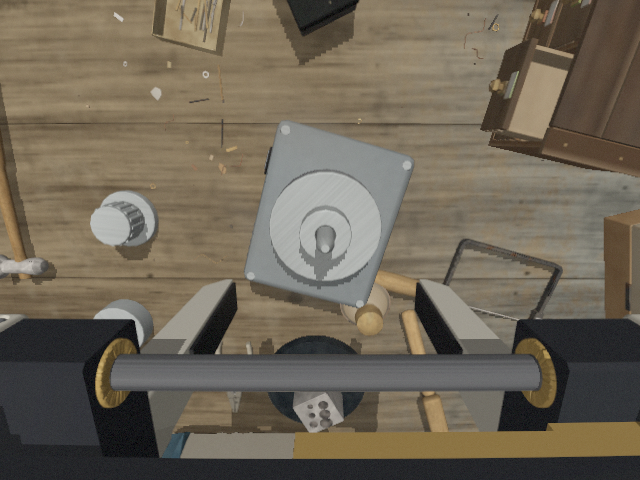

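Call:
apply_moves(rows=[[-0.14,-0.25,0,0,0,0],[-0.28,-0.5,0.05,0,0,0],[-0.42,-0.75,0.15,0,0,0],[-0.55,-1,0.2,0,0,0],[-0.55,-1,0.2,0,0,0]])

```text
clock: 11.55
ee_pos: [0.5222, -0.149, 0.1675]
eef_rot: [-179.8, -0.0, 90.1]
contact_force: [0.5, -0.0, 0.5]
width: 1.001
```

```bash
python3 -c "
from h import *
plan((.443,-.1945,.12),90)
"
```

```text
clk 11.55 pos [ 0.5222 -0.149   0.1675] rot [-1.7978e+02 -3.0000e-02  9.0070e+01] F [ 0.5 -0.   0.5] w 1.001
shares [-0.303 -0.527  0.318] [-0.005 -0.001  0.002]  joints [-18.6  -8.8 102.5  -0.   86.4 -18.7]
```

Call:
apply_moves(rows=[[-0.14,-0.25,0.1,0,0,0],[-0.28,-0.48,0.25,0,0,0],[-0.3,-0.53,0.4,0,0,0],[-0.3,-0.53,0.5,0,0,0],[-0.3,-0.53,0.5,0,0,0],[-0.3,-0.53,0.5,0,0,0]])

```text
clock: 12.15
ee_pos: [0.4476, -0.1926, 0.0952]
eef_rot: [-180.0, -0.0, 90.2]
contact_force: [0.4, 0.2, 1.2]
width: 0.997
```

```bash
python3 -c "
from h import *
plan((.443,-.1945,.006),90)
d=r.grab_frame('wrist'); cv2.imwrite('pics/g_w.png',d['frame'][:,:,::-1])
print(proj(d,[(.443,-.1945,.024)]))
"
```

```text
clk 12.15 pos [ 0.4476 -0.1926  0.0952] rot [-1.7997e+02 -2.0000e-02  9.0240e+01] F [0.4 0.2 1.2] w 0.997
shares [-0.013 -0.03   0.595] [-0.001 -0.     0.005]  joints [-26.3 -13.9 113.8   0.   80.2 -26.5]
[[319.77291052 253.79372525]]
```

View pics/g_w.png

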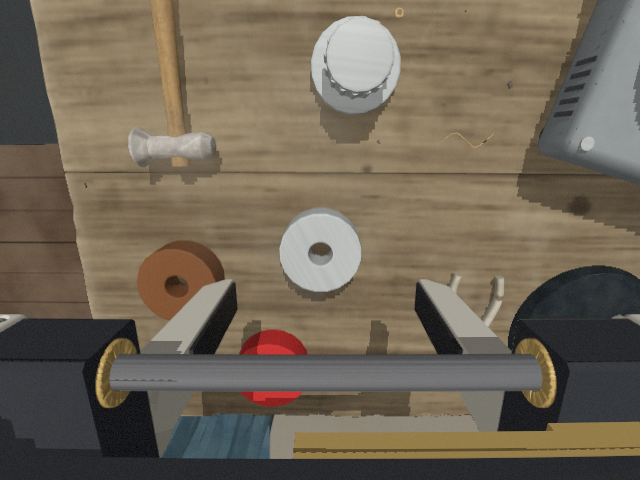

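The bare ring's bore is at (320,253) against a predicted (320,254). The brown ring at (178,285) and the red ring at (272,368) are the ones to avoid. Descending.

Call:
apply_moves(rows=[[-0.005,-0.01,0.15,0,0,0],[-0.01,-0.03,0.3,0,0,0],[-0.01,-0.03,0.42,0,0,0],[-0.01,-0.03,0.48,0,0,0],[-0.01,-0.03,0.5,0,0,0],[-0.01,-0.03,0.5,0,0,0],[-0.01,-0.03,0.5,0,0,0]])

```text
clock: 12.9
ee_pos: [0.443, -0.1947, 0.0211]
eef_rot: [179.9, 0.0, 90.2]
contact_force: [-0.1, -0.4, 0.7]
width: 1.005
```

```bash
python3 -c "
from h import *
plan((.443,-.1945,.006),90)
d=r.grab_frame('wrist'); crop(d,220,180,440,360,3.5,'pics/h_w.png')
print(proj(d,[(.443,-.1945,.024)]))
"
```

```text
clk 12.90 pos [ 0.443  -0.1947  0.0211] rot [1.7994e+02 3.0000e-02 9.0210e+01] F [-0.1 -0.4  0.7] w 1.005
shares [0.001 0.    0.1  ] [0.001 0.001 0.005]  joints [-26.7 -10.4 118.2  -0.   72.2 -27. ]
[[326.5158496 295.5189929]]
```

View pics/h_w.png

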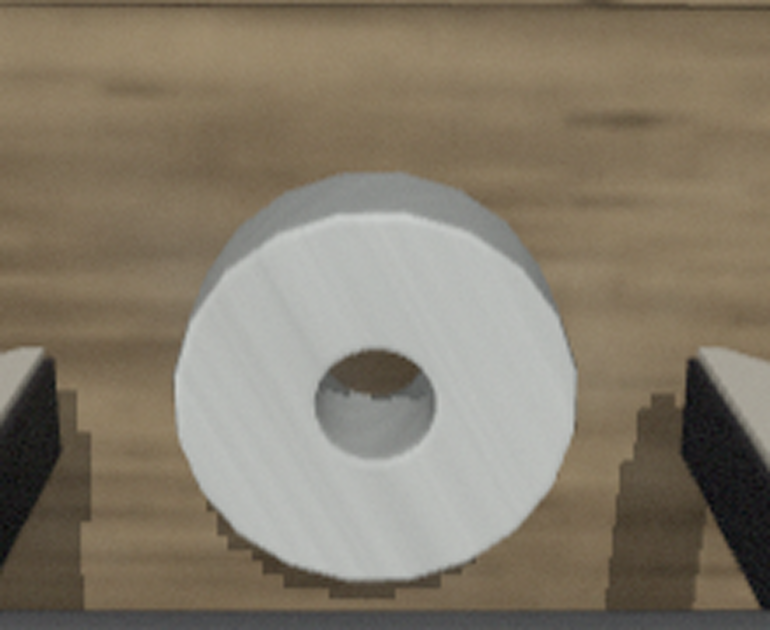

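Call:
apply_moves(rows=[[0,0,0.05,0,0,0],[0,0,0.09,0,0,0],[0,0,0.09,0,0,0],[0,0,0.09,0,0,0]])

```text
clock: 13.35
ee_pos: [0.4422, -0.1944, 0.0063]
eef_rot: [-180.0, -0.0, 90.2]
contact_force: [0.7, 0.4, 0.0]
width: 1.0
```

Call:
apply_moves(rows=[[0,0,0,0,0,0],[0,0,0,0,0,0],[0,0,0,0,0,0],[0,0,0,0,0,0],[0,0,0,0,0,0],[0,0,0,0,0,0],[0,0,0,0,0,0]], fingers=0, newtons=40)

```text
clock: 14.05
ee_pos: [0.4424, -0.1945, 0.0066]
eef_rot: [180.0, 0.0, 90.2]
contact_force: [0.2, 0.3, 0.5]
width: 0.636
```

Call:
apply_moves(rows=[[0,0,0,0,0,0],[0,0,-0.05,0,0,0],[0,0,-0.25,0,0,0],[0,0,-0.5,0,0,0],[0,0,-0.75,0,0,0],[0,0,-1,0,0,0],[0,0,-1,0,0,0]])

```text
clock: 14.75
ee_pos: [0.4438, -0.1952, 0.1622]
eef_rot: [179.6, 0.2, 90.2]
contact_force: [-0.3, 0.7, -2.8]
width: 0.637
```

```bash
python3 -c "
from h import *
plan((.676,-.0637,.185),90)
"
```

```text
clk 14.75 pos [ 0.4438 -0.1952  0.1622] rot [179.64   0.19  90.2 ] F [-0.3  0.7 -2.8] w 0.637
shares [ 0.871  1.552 -0.145] [0.008 0.004 0.004]  joints [-26.8 -16.9 109.8  -0.   86.7 -27. ]
```

Call:
apply_moves(rows=[[0.1,0.2,-0.1,0,0,0],[0.25,0.45,-0.16,0,0,0],[0.4,0.7,-0.16,0,0,0],[0.55,0.95,-0.16,0,0,0],[0.56,1,-0.16,0,0,0],[0.56,1,-0.16,0,0,0]])

```text
clock: 15.35
ee_pos: [0.5923, -0.1093, 0.1791]
eef_rot: [-179.9, -0.0, 90.3]
contact_force: [-0.1, -0.4, -2.4]
width: 0.636
```

```bash
python3 -c "
from h import *
plan((.676,-.064,.19),90)
"
```

```text
clk 15.35 pos [ 0.5923 -0.1093  0.1791] rot [-1.7987e+02 -2.0000e-02  9.0280e+01] F [-0.1 -0.4 -2.4] w 0.636
shares [ 0.3    0.559 -0.074] [-0.003 -0.     0.006]  joints [-12.9  -1.5  94.7  -0.   87.  -13.2]
```

Call:
apply_moves(rows=[[0.1,0.2,-0.04,0,0,0],[0.2,0.38,-0.06,0,0,0],[0.27,0.5,-0.06,0,0,0],[0.3,0.56,-0.06,0,0,0],[0.3,0.56,-0.06,0,0,0],[0.3,0.56,-0.06,0,0,0],[0.3,0.56,-0.06,0,0,0]])

```text
clock: 16.05
ee_pos: [0.6751, -0.0654, 0.1898]
eef_rot: [180.0, 0.0, 90.2]
contact_force: [0.4, -1.1, -3.3]
width: 0.638
```

```bash
python3 -c "
from h import *
plan((.676,-.064,.145),90)
d=r.grab_frame('scene'); crop(d,310,120,420,250,5,'pics/i_sc.png')
d=r.grab_frame('wrist'); crop(d,220,180,440,360,3.5,'pics/i_wc.png')
s=r.read_state()['ee_pos']; print(proj(d,s+np.array([0,0,.0175])), s)
"
```

```text
clk 16.05 pos [ 0.6751 -0.0654  0.1898] rot [1.800e+02 1.000e-02 9.016e+01] F [ 0.4 -1.1 -3.3] w 0.638
shares [0.01  0.006 0.298] [0.    0.    0.004]  joints [-7.7  7.5 84.3 -0.  88.2 -7.8]
[[326.80838992 308.88448845]] [ 0.67529166 -0.0652195   0.18988673]
```

View pics/i_sc.png

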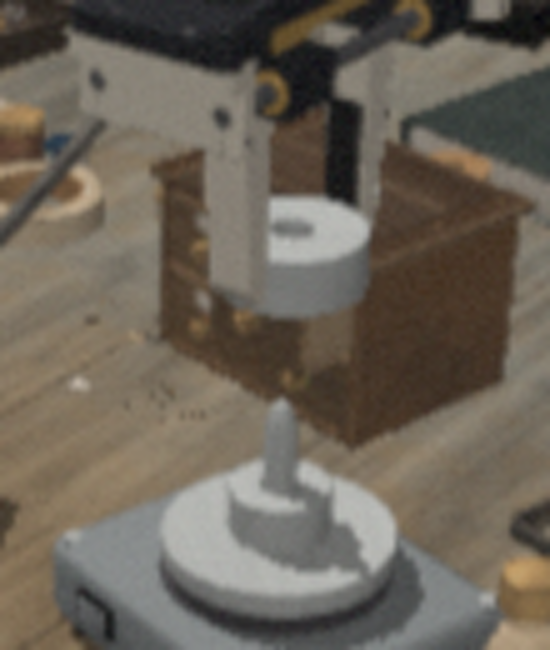

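View pics/i_wc.png

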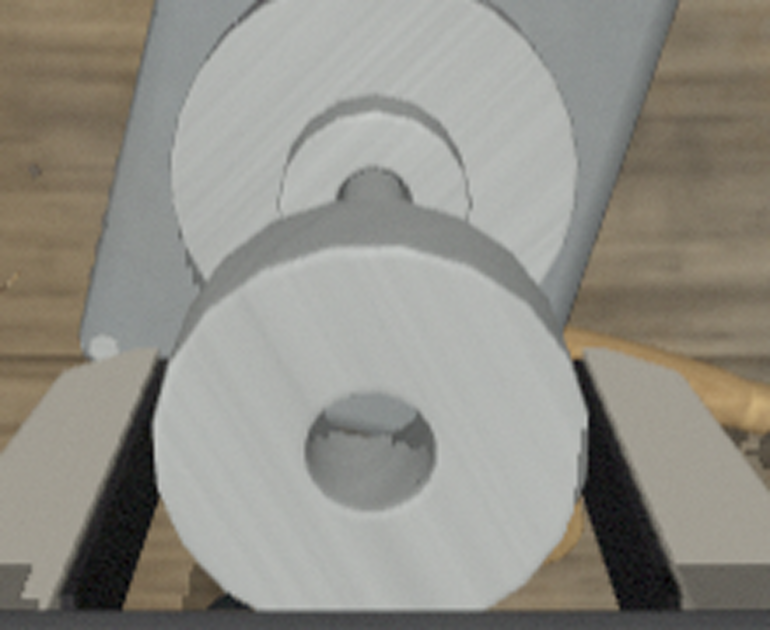

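The spacer's bore is at about (326,309), exactly under the TCP prediction. Lowering with the small correction.

Call:
apply_moves(rows=[[0.009,0.005,0.1,0,0,0],[0.009,0.005,0.2,0,0,0],[0.009,0.005,0.28,0,0,0],[0.009,0.005,0.32,0,0,0],[0.009,0.005,0.32,0,0,0],[0.009,0.005,0.32,0,0,0]])

```text
clock: 16.75
ee_pos: [0.6767, -0.0633, 0.1417]
eef_rot: [180.0, 0.0, 90.2]
contact_force: [-0.1, 0.1, -2.1]
width: 0.637
```

```bash
python3 -c "
from h import *
plan((.676,-.064,.12),90)
d=r.grab_frame('scene'); crop(d,310,120,420,250,5,'pics/j_sc.png')
"
```

```text
clk 16.75 pos [ 0.6767 -0.0633  0.1417] rot [179.99   0.    90.2 ] F [-0.1  0.1 -2.1] w 0.637
shares [-0.004 -0.005  0.145] [0.    0.    0.004]  joints [-7.5  8.9 87.3 -0.  83.8 -7.7]
```

View pics/j_sc.png

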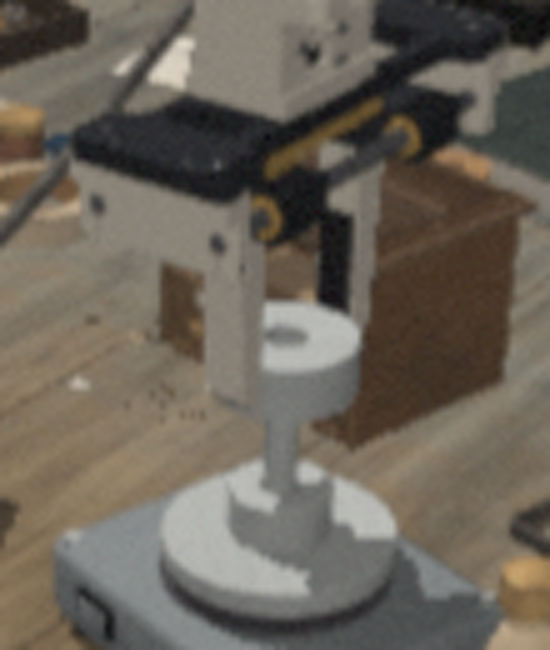

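Call:
apply_moves(rows=[[-0.004,-0.005,0.02,0,0,0],[-0.004,-0.005,0.04,0,0,0],[-0.004,-0.005,0.07,0,0,0],[-0.004,-0.005,0.1,0,0,0],[-0.004,-0.005,0.13,0,0,0],[-0.004,-0.005,0.13,0,0,0]])

```text
clock: 17.4
ee_pos: [0.6756, -0.0639, 0.121]
eef_rot: [-179.9, -0.0, 90.2]
contact_force: [-1.3, 0.3, -2.3]
width: 0.636
```

```bash
python3 -c "
from h import *
plan((.676,-.064,.0965),90)
d=r.grab_frame('wrist'); crop(d,270,260,390,360,6,'pics/k_wc.png')
"
```

```text
clk 17.40 pos [ 0.6756 -0.0639  0.121 ] rot [-1.7993e+02 -1.0000e-02  9.0200e+01] F [-1.3  0.3 -2.3] w 0.636
shares [-0.001  0.003  0.164] [-0.002 -0.     0.004]  joints [-7.6  9.5 88.6  0.  82.  -7.8]
```

View pics/k_wc.png

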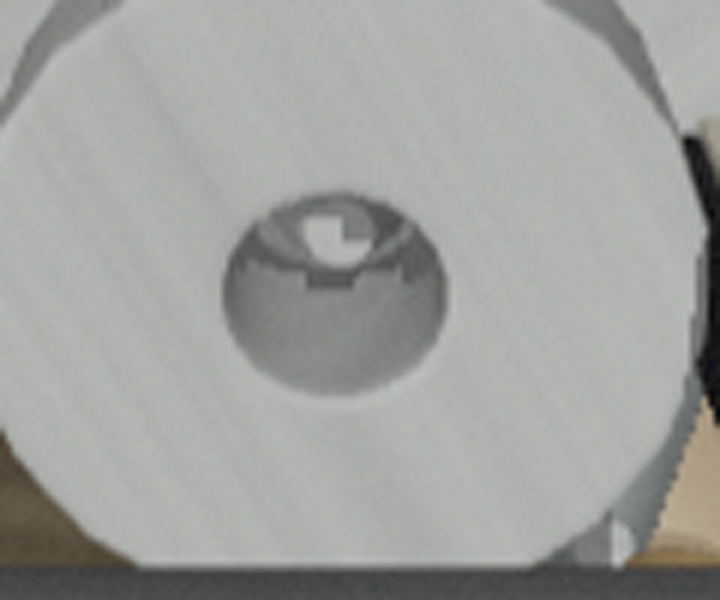

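The spindle tip shows inside the spacer's bore at crop (337,240), laterally centred. I'll keep lowering; the seat is expected at a TCP z of about 0.096.

Call:
apply_moves(rows=[[0,0.002,0.02,0,0,0],[0,0.002,0.04,0,0,0],[0,0.002,0.06,0,0,0],[0,0.002,0.08,0,0,0],[0,0.002,0.1,0,0,0],[0,0.002,0.12,0,0,0],[0,0.002,0.14,0,0,0],[0,0.002,0.15,0,0,0],[0,0.002,0.155,0,0,0],[0,0.002,0.155,0,0,0]])

```text
clock: 18.45
ee_pos: [0.6762, -0.064, 0.0988]
eef_rot: [-180.0, 0.0, 90.2]
contact_force: [0.1, -0.4, -1.3]
width: 0.634
```

Call:
apply_moves(rows=[[0,0,0.005,0,0,0],[0,0,0.01,0,0,0],[0,0,0.013,0,0,0],[0,0,0.013,0,0,0]])

```text
clock: 18.85
ee_pos: [0.6762, -0.0639, 0.0968]
eef_rot: [-180.0, -0.0, 90.2]
contact_force: [-1.1, 1.0, -1.8]
width: 0.634
```

Call:
apply_moves(rows=[[0,0,0.004,0,0,0],[0,0,0.008,0,0,0],[0,0,0.008,0,0,0]])

```text
clock: 19.15
ee_pos: [0.6762, -0.0639, 0.0966]
eef_rot: [180.0, 0.0, 90.2]
contact_force: [-5.3, 0.2, 5.2]
width: 0.636
```

Contact at the expected height, so I'm releasing.

Call:
apply_moves(rows=[[0,0,-0.004,0,0,0],[0,0,-0.004,0,0,0],[0,0,-0.004,0,0,0],[0,0,-0.004,0,0,0],[0,0,-0.004,0,0,0],[0,0,-0.004,0,0,0]], fingers=1)

```text
clock: 19.75
ee_pos: [0.6762, -0.0639, 0.0962]
eef_rot: [-180.0, 0.0, 90.2]
contact_force: [-0.0, -0.0, 1.0]
width: 0.997
```

Call:
apply_moves(rows=[[0,0,-0.05,0,0,0],[0,0,-0.25,0,0,0],[0,0,-0.5,0,0,0],[0,0,-0.7,0,0,0],[0,0,-0.7,0,0,0],[0,0,-0.7,0,0,0]])

```text
clock: 20.35
ee_pos: [0.6763, -0.0639, 0.2021]
eef_rot: [179.9, 0.0, 90.2]
contact_force: [0.4, -0.6, -1.0]
width: 0.999
```

```bash
python3 -c "
from h import *
plan((.4655,-.0705,.11),90)
d=r.grab_frame('scene'); crop(d,310,120,420,250,5,'pics/l_sc.png')
d=r.grab_frame('wrist'); cv2.imwrite('pics/l_w.png',d['frame'][:,:,::-1])
print(proj(d,[(.676,-.064,.128),(.676,-.064,.114),(.676,-.064,.090)]))
"
```

```text
clk 20.35 pos [ 0.6763 -0.0639  0.2021] rot [1.7992e+02 1.0000e-02 9.0200e+01] F [ 0.4 -0.6 -1. ] w 0.999
shares [-0.039 -1.407  0.612] [0.002 0.    0.004]  joints [-7.6  7.4 83.3  0.  89.2 -7.7]
[[326.15880071 250.68260215]
 [326.12295503 245.02318491]
 [326.06926255 236.54777864]]
```

View pics/l_sc.png

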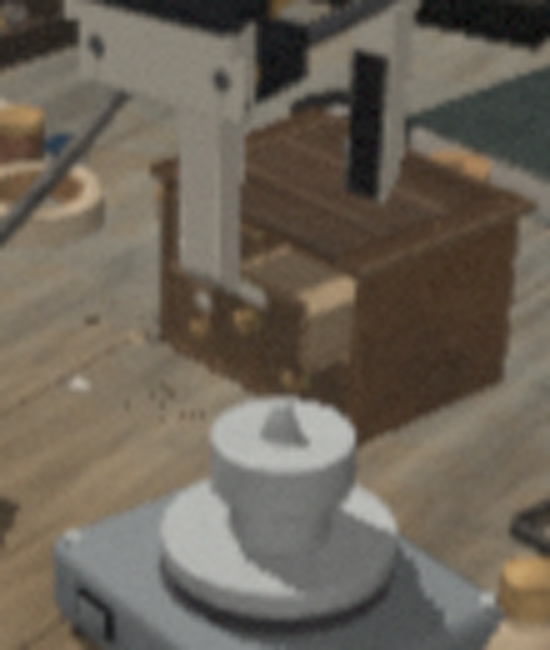

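View pics/l_w.png

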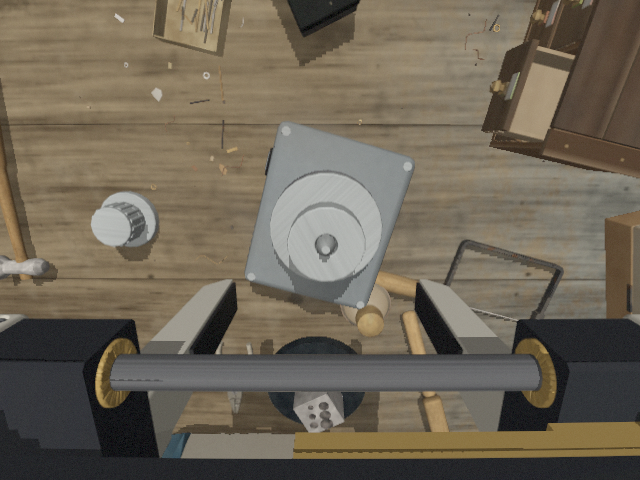

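Both parts are seated: the spacer's top is at (326,243) and the spindle tip at (326,249). Now I'll fetch the cap.

Call:
apply_moves(rows=[[-0.01,-0.25,0,0,0,0],[-0.02,-0.5,0.05,0,0,0],[-0.03,-0.75,0.15,0,0,0],[-0.03,-1,0.25,0,0,0],[-0.03,-1,0.25,0,0,0],[-0.03,-1,0.25,0,0,0]])

```text
clock: 21.05
ee_pos: [0.5256, -0.0689, 0.1631]
eef_rot: [-180.0, -0.0, 90.2]
contact_force: [1.9, -0.7, -0.3]
width: 0.999
```

```bash
python3 -c "
from h import *
plan((.4655,-.0705,.1),90)
"
```

```text
clk 21.05 pos [ 0.5256 -0.0689  0.1631] rot [-1.7996e+02 -1.0000e-02  9.0190e+01] F [ 1.9 -0.7 -0.3] w 0.999
shares [-0.009 -0.4    0.421] [-0.001 -0.     0.004]  joints [-10.2 -10.5 104.4   0.   86.1 -10.4]
```

Call:
apply_moves(rows=[[-0.01,-0.2,0.1,0,0,0],[-0.01,-0.35,0.25,0,0,0],[-0.01,-0.4,0.4,0,0,0],[-0.01,-0.4,0.42,0,0,0],[-0.01,-0.4,0.42,0,0,0],[-0.01,-0.4,0.42,0,0,0]])

```text
clock: 21.65
ee_pos: [0.4675, -0.0708, 0.102]
eef_rot: [179.9, 0.0, 90.2]
contact_force: [0.1, 0.4, -0.3]
width: 0.998
```

```bash
python3 -c "
from h import *
plan((.4655,-.0705,.015),90)
d=r.grab_frame('wrist'); cv2.imwrite('pics/m_w.png',d['frame'][:,:,::-1])
print(proj(d,[(.4655,-.0705,.04),(.4655,-.0705,.01)]))
"
```

```text
clk 21.65 pos [ 0.4675 -0.0708  0.102 ] rot [1.7994e+02 1.0000e-02 9.0210e+01] F [ 0.1  0.4 -0.3] w 0.998
shares [ 0.002 -0.014  0.58 ] [0.001 0.    0.005]  joints [-11.7 -16.3 115.    0.   81.2 -11.9]
[[323.22040245 254.98485405]
 [323.40036947 242.60735544]]
```

View pics/m_w.png

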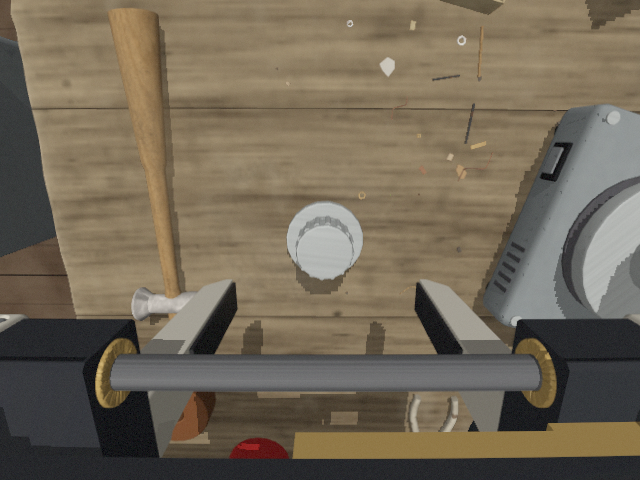

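```bash
python3 -c "
from h import *
d=r.grab_frame('wrist'); print(unproj(d,[(205,305),(135,300),(324.5,252.5)],[.02,.02,.04]))
"
```

```text
[[ 0.37240274 -0.11913384  0.02      ]
 [ 0.31749163 -0.11518078  0.02      ]
 [ 0.46631063 -0.06868313  0.04      ]]
```

The cap's knob top is at (324,252), and the hammer head at x ≤ 0.375 is clear of the fingers. Descending.

Call:
apply_moves(rows=[[0.008,-0.01,0.15,0,0,0],[0.008,-0.01,0.3,0,0,0],[0.008,-0.01,0.42,0,0,0],[0.008,-0.01,0.5,0,0,0],[0.008,-0.01,0.5,0,0,0],[0.008,-0.01,0.5,0,0,0]])

```text
clock: 22.35
ee_pos: [0.4652, -0.0695, 0.0265]
eef_rot: [180.0, 0.0, 90.2]
contact_force: [-0.1, 0.0, 0.1]
width: 1.001
```

```bash
python3 -c "
from h import *
plan((.466,-.0698,.015),90)
d=r.grab_frame('wrist'); crop(d,220,180,440,360,3.5,'pics/n_w.png')
print(proj(d,[(.466,-.0698,.04),(.466,-.0698,.01)]))
"
```

```text
clk 22.35 pos [ 0.4652 -0.0695  0.0265] rot [1.7997e+02 1.0000e-02 9.0200e+01] F [-0.1  0.   0.1] w 1.001
shares [-0.002  0.005  0.077] [0.001 0.    0.004]  joints [-11.6 -12.7 119.5  -0.   73.2 -11.8]
[[328.1823572  305.68259495]
 [327.73378123 281.4481467 ]]
```

View pics/n_w.png

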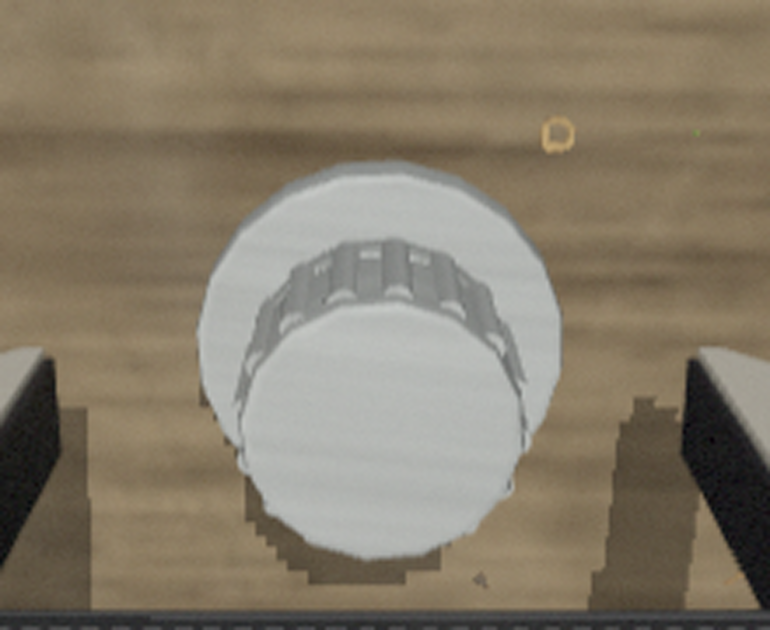

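Call:
apply_moves(rows=[[0.005,0.008,0.04,0,0,0],[0.005,0.008,0.075,0,0,0],[0.005,0.008,0.075,0,0,0],[0.005,0.008,0.075,0,0,0]])

```text
clock: 22.8
ee_pos: [0.4658, -0.0687, 0.0144]
eef_rot: [-180.0, -0.0, 90.2]
contact_force: [0.4, 0.3, 0.2]
width: 0.999
```

Call:
apply_moves(rows=[[0,0,0,0,0,0],[0,0,0,0,0,0],[0,0,0,0,0,0],[0,0,0,0,0,0],[0,0,0,0,0,0],[0,0,0,0,0,0],[0,0,0,0,0,0],[0,0,0,0,0,0],[0,0,0,0,0,0],[0,0,0,0,0,0]], fingers=0, newtons=30)

```text
clock: 23.8
ee_pos: [0.4659, -0.0687, 0.0145]
eef_rot: [180.0, 0.0, 90.2]
contact_force: [0.6, 0.5, 0.1]
width: 0.422
```

Call:
apply_moves(rows=[[0,0,-0.05,0,0,0],[0,0,-0.25,0,0,0],[0,0,-0.5,0,0,0],[0,0,-0.75,0,0,0],[0,0,-1,0,0,0],[0,0,-1,0,0,0],[0,0,-1,0,0,0]])

```text
clock: 24.5
ee_pos: [0.466, -0.0687, 0.1651]
eef_rot: [179.9, 0.0, 90.2]
contact_force: [-0.2, 1.1, -2.5]
width: 0.424
```

```bash
python3 -c "
from h import *
plan((.676,-.064,.195),90)
d=r.grab_frame('wrist'); crop(d,220,180,440,360,3.5,'pics/o_w.png')
s=r.read_state()['ee_pos']; print(proj(d,[s+np.array([0,0,.0255]),s+np.array([0,0,-.0045])]))
"
```

```text
clk 24.50 pos [ 0.466  -0.0687  0.1651] rot [1.7993e+02 2.0000e-02 9.0200e+01] F [-0.2  1.1 -2.5] w 0.424
shares [ 0.027  1.4   -0.197] [0.002 0.    0.004]  joints [-11.5 -18.6 110.9  -0.   87.7 -11.7]
[[325.65983851 315.83173868]
 [325.53478815 288.68666161]]
```

View pics/o_w.png

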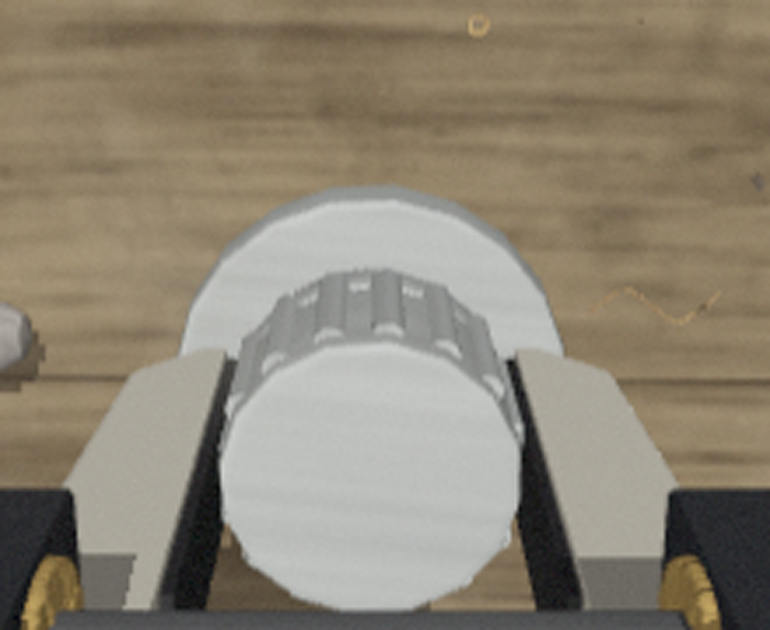

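The cap is held centred on the TCP: the knob top is at (326,315) against a predicted (326,316). Moving it over the spindle.

Call:
apply_moves(rows=[[0,0.2,-0.1,0,0,0],[0.01,0.45,-0.2,0,0,0],[0.02,0.7,-0.2,0,0,0],[0.02,0.95,-0.2,0,0,0],[0.02,1,-0.2,0,0,0],[0.02,1,-0.2,0,0,0]])

```text
clock: 25.15
ee_pos: [0.6159, -0.065, 0.1921]
eef_rot: [-179.8, -0.0, 90.2]
contact_force: [-0.8, 0.1, -2.3]
width: 0.423
```

```bash
python3 -c "
from h import *
plan((.676,-.064,.195),90)
"
```

```text
clk 25.15 pos [ 0.6159 -0.065   0.1921] rot [-1.7979e+02 -3.0000e-02  9.0210e+01] F [-0.8  0.1 -2.3] w 0.423
shares [ 0.005  0.401 -0.021] [-0.005 -0.001  0.005]  joints [-8.4  0.4 91.6 -0.  88.2 -8.6]
```

Call:
apply_moves(rows=[[0.005,0.15,0,0,0,0],[0.005,0.3,0,0,0,0],[0.005,0.38,0,0,0,0],[0.005,0.4,0,0,0,0],[0.005,0.4,0,0,0,0],[0.005,0.4,0,0,0,0],[0.005,0.4,0,0,0,0]])

```text
clock: 25.85
ee_pos: [0.6753, -0.0642, 0.1948]
eef_rot: [180.0, 0.0, 90.2]
contact_force: [0.6, 0.6, -2.3]
width: 0.426
```

```bash
python3 -c "
from h import *
plan((.676,-.064,.152),90)
d=r.grab_frame('scene'); crop(d,310,120,420,250,5,'pics/p_sc.png')
"
```

```text
clk 25.85 pos [ 0.6753 -0.0642  0.1948] rot [179.99   0.    90.19] F [ 0.6  0.6 -2.3] w 0.426
shares [0.002 0.005 0.285] [0.    0.    0.004]  joints [-7.6  7.5 83.9 -0.  88.6 -7.8]
```

View pics/p_sc.png

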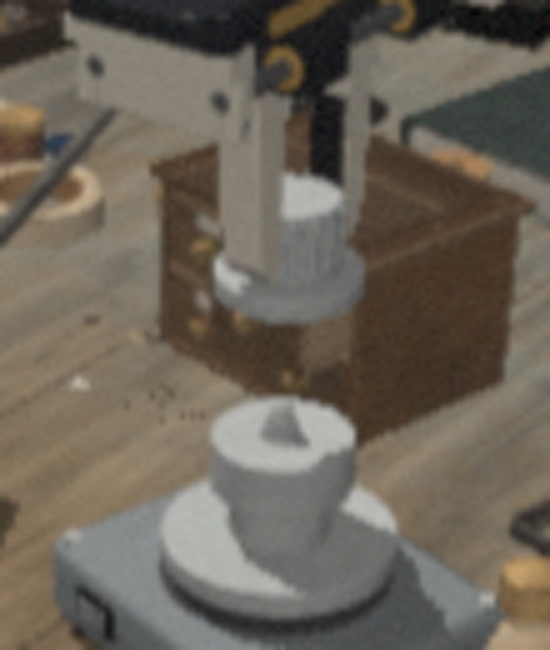

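The cap's flange centre is at crop x 289 and the spacer's at 283. The axis perspective predicts exactly that 6 px shift, so they are aligned. Lowering.

Call:
apply_moves(rows=[[0.002,0.003,0.08,0,0,0],[0.002,0.003,0.18,0,0,0],[0.002,0.003,0.26,0,0,0],[0.002,0.003,0.31,0,0,0],[0.002,0.003,0.31,0,0,0],[0.002,0.003,0.31,0,0,0]])

```text
clock: 26.5
ee_pos: [0.6764, -0.0639, 0.148]
eef_rot: [-180.0, 0.0, 90.2]
contact_force: [0.6, 0.3, -1.6]
width: 0.423
```

Call:
apply_moves(rows=[[0,0,0.015,0,0,0],[0,0,0.03,0,0,0],[0,0,0.045,0,0,0],[0,0,0.06,0,0,0],[0,0,0.06,0,0,0]])

```text
clock: 27.0
ee_pos: [0.6762, -0.0639, 0.1386]
eef_rot: [-180.0, -0.0, 90.2]
contact_force: [0.2, -0.2, -2.6]
width: 0.424
```

```bash
python3 -c "
from h import *
plan((.676,-.064,.1285),90)
d=r.grab_frame('scene'); crop(d,310,120,420,250,5,'pics/q_sc.png')
"
```

```text
clk 27.00 pos [ 0.6762 -0.0639  0.1386] rot [-179.97   -0.     90.2 ] F [ 0.2 -0.2 -2.6] w 0.424
shares [-0.001 -0.001  0.067] [-0.001 -0.     0.004]  joints [-7.6  9.  87.5  0.  83.6 -7.7]
```

View pics/q_sc.png

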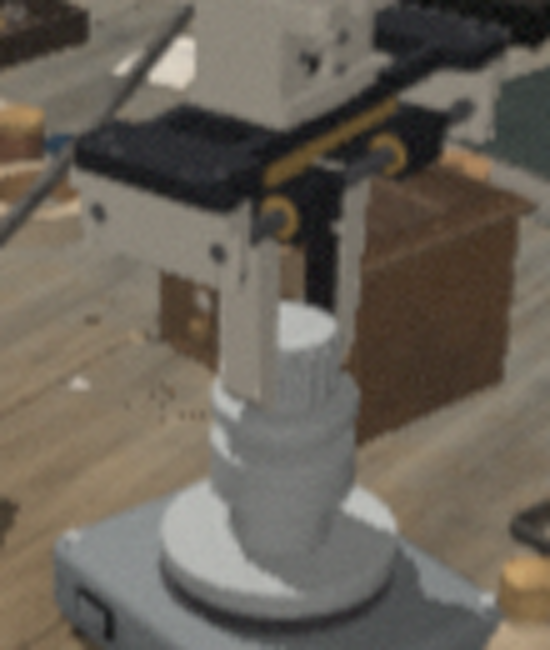

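Call:
apply_moves(rows=[[0,0,0.015,0,0,0],[0,0,0.03,0,0,0],[0,0,0.045,0,0,0],[0,0,0.06,0,0,0],[0,0,0.06,0,0,0]])

```text
clock: 27.55
ee_pos: [0.6762, -0.0639, 0.1295]
eef_rot: [-180.0, -0.0, 90.2]
contact_force: [-0.5, -0.3, -1.9]
width: 0.427
```

Call:
apply_moves(rows=[[0,0,0.004,0,0,0],[0,0,0.008,0,0,0],[0,0,0.01,0,0,0],[0,0,0.01,0,0,0]])

```text
clock: 27.95
ee_pos: [0.6764, -0.0639, 0.1286]
eef_rot: [180.0, -0.0, 90.2]
contact_force: [-1.0, -0.4, -1.0]
width: 0.428
```

Call:
apply_moves(rows=[[0,0,0.004,0,0,0],[0,0,0.008,0,0,0],[0,0,0.008,0,0,0]])

```text
clock: 28.25
ee_pos: [0.6765, -0.0639, 0.1285]
eef_rot: [180.0, 0.0, 90.2]
contact_force: [-4.3, -0.0, 8.0]
width: 0.425
```

The cap has touched down at the expected 0.1285. Releasing, letting the fingers open fully, then rising.

Call:
apply_moves(rows=[[0,0,-0.004,0,0,0],[0,0,-0.004,0,0,0],[0,0,-0.004,0,0,0],[0,0,-0.004,0,0,0],[0,0,-0.004,0,0,0],[0,0,-0.004,0,0,0],[0,0,-0.004,0,0,0]], fingers=1)

```text
clock: 28.95
ee_pos: [0.6763, -0.0639, 0.1279]
eef_rot: [-180.0, 0.0, 90.2]
contact_force: [0.0, 1.6, -0.9]
width: 0.969
```

Call:
apply_moves(rows=[[0,0,-0.05,0,0,0],[0,0,-0.2,0,0,0],[0,0,-0.4,0,0,0],[0,0,-0.6,0,0,0],[0,0,-0.7,0,0,0],[0,0,-0.7,0,0,0],[0,0,-0.7,0,0,0]])

```text
clock: 29.65
ee_pos: [0.6762, -0.0639, 0.2318]
eef_rot: [-179.9, -0.0, 90.2]
contact_force: [-0.4, -1.0, -1.0]
width: 1.002
```

```bash
python3 -c "
from h import *
plan((.676,-.064,.23),90)
d=r.grab_frame('scene'); crop(d,300,140,440,270,5,'pics/r_sc.png')
d=r.grab_frame('wrist'); cv2.imwrite('pics/r_w.png',d['frame'][:,:,::-1])
print(proj(d,[(.676,-.064,.154),(.676,-.064,.124)]))
"
```

```text
clk 29.65 pos [ 0.6762 -0.0639  0.2318] rot [-179.95   -0.     90.2 ] F [-0.4 -1.  -1. ] w 1.002
shares [-0.001 -0.001  0.012] [-0.001 -0.     0.004]  joints [-7.6  7.  81.  -0.  92.  -7.7]
[[326.37145579 248.95504615]
 [326.33603947 237.83731491]]
```

View pics/r_sc.png

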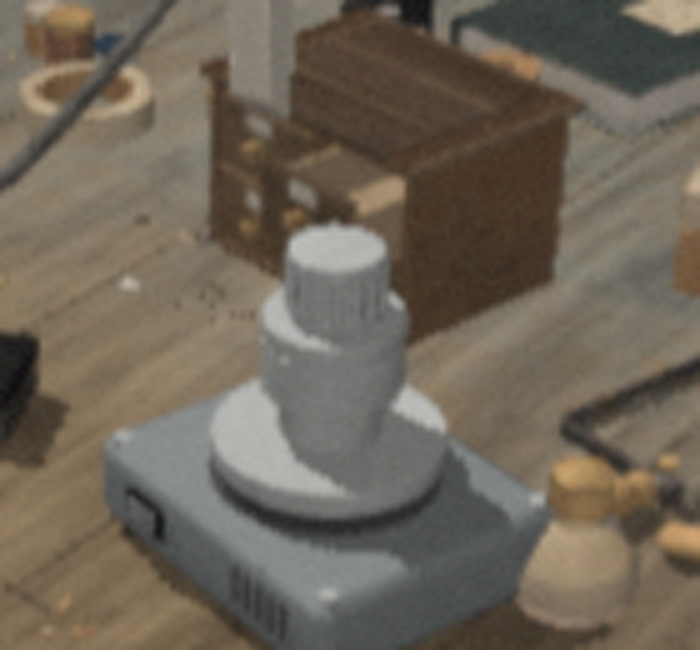

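View pics/r_w.png

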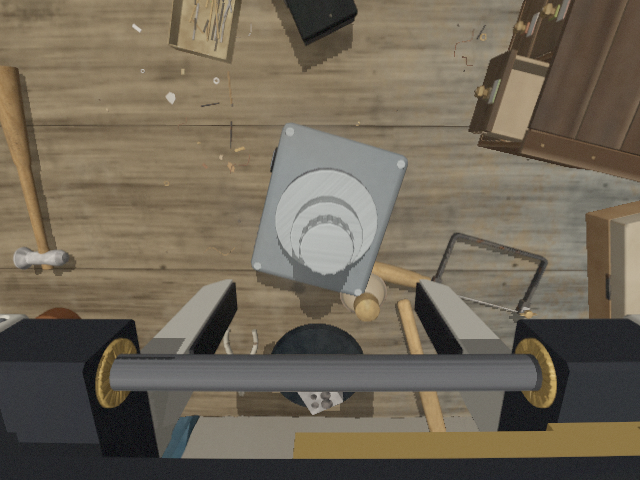

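In the scene view the cap sits flush on the spacer, and the spacer on the hub. In the wrist view the knob top is at (326,247) against a predicted (326,249), the same ~2 px row offset seen all along. The gripper is clear, so I'm handing in.

```bash
python3 -c "
from h import *
s=r.read_state(); print(s['clock'],s['dq'].round(2)); print(r.job_done())
"
```

```text
29.75 [-0.    0.11 -0.09 -0.05  0.22 -0.02]
the job is handed in; nothing more can be done
None
```

I stacked the lap wheel (hub up), the bare-metal spacer and the clamp cap (knob up) on the spindle in that order. Each was lowered slowly to a light touchdown at its expected height and let go before I fetched the next. The job was handed in at about 29.8 s; it gives no verdict.

- **Last checks:** In the final scene and wrist pictures the stack looks level and flush, with the knob top about 2 px from the predicted spot. That is the same small row offset the wrist camera mostly showed. The open gripper was about 36 mm above the knob and read no contact force beyond about 1 N of noise.
- **Bystanders:** No move came near the pliers or the dark tin, but I did not measure their positions again at the end.
- **Disagreements:** Early readings of the spindle axis from the two fixed cameras differed by up to about 4 mm. Seeing the spindle through the wheel's bore settled its position.

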